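Swap the relay modules in a test set's latched tray

ROBOT

A 6-joint arm with a two-finger parallel gripper is mounted at the origin on the work surface. World frame = base frame: x ahead of the robot, y to its left, z up, the work surface at z = 0. Lengths are in m, angles in rad, forces in N, time in s.
With the tool pointing down it reaches from about 0.375 to 0.9 m from the base axis. Payload 3.1 kg.
Tool frame: the origin (TCP) lies at the very end of the fingers, on their centre line; the grasp point (between the pads) lies 19 mm behind it; z points along the fingers, y is the line along which they close (so a half turn about z gives the same grasp; the last joint's range is limited). The gripper opens to 87 mm and grips with 3 to 60 N. Pads are 19 mm wide; open, the fingers measure 117 mm over their backs; the gripper's body (75 mm by 190 mm) begins 51 mm behind the grasp point.
Start: joints at [-1.413, 0.527, 1.433, -0, 1.181, -0.178], TCP at [0.206, -0.59, 0.203] pointing down, gripper open.
Joint ranges: [-3.08, 3.08], [-0.75, 2.2], [0.22, 2.44], [-1.43, 4.57], [0, 2.65], [-2.85, 2.85]. Speed limits (rad/s): [2.79, 2.79, 3.14, 3.14, 3.14, 3.14].

INTERFACE

Orientations are given as a unit quaternion [x, y, z, w].
In Python, from rig import status, viewer, robot gives the robot as it stands.
- The arm moves only by the tool arm_command, never from a script. Its arguments are lists of equal length, an entry for each row: "delta_rot": the turn, a rotation vector about the tool's x, y, z in degrees, a list of three; "delta_pos": the shift along the tool's x, y, z in m, a list of three; "gripper": the closure, from -1 (fully open) to 1 (shut). In form: {"delta_rot": [[rx, ry, rz], ...], "delta_pos": [[dx, dy, dz], ...], "gripper": [gripper, ...]}. A call has 1 to 12 rows; each row is the pose to reach, as a shift and turn from the pose commanded when the call began, along the tool's axes at that moment; what a row does not reach only later rows make up. A row lasts 1/12 s, in which the tool goes at most 41.7 mm and 7.16 degrees, less where a joint would pass 70% of its speed; a pose out of reach is approached as far as the arm can. A call with a gripper value outside its range is refused whole. The fingers move at their own pace and stop on an object; "grip_force" is the grip in N (left out, the last holds). Time passes only in rows, so rows that repeat a pose let the fingers close. It gives the time, the measured TCP pose, the force, the opening and the grip force at its end, in the units of the state.
- status.get_obs(): the state, without advancing time (a new reading comes with each control period).
- viewer.camera(name): name is "scene" or "top" or "wrist"; returns a dict with "pixels" (400x640x3 uint8, blue, green, red), "fx", "fy", "cx", "cy" (pixels), "k1" (the pictures are not rectified: a ray, as slopes to the right and down, at radius r is drawn at 1 + k1 r^2 times it, then the intrinsics apply), "pose" (4x4, takes a point from camera to world coordinates); the wrist camera has in their place "mount" (4x4, takes a point from camera to tool coordinates, whose origin is the TCP and whose axes are the flange's). Camera axes: x right, y down, z forward; pixel columns grow to the right and rows downward; lengths in m; the calibration is good to about 2 mm. A picture is of the moment at which its call begins: read the wrist's pose just before it. There is no depth.
- robot.hand_in(): hands the job in; it is judged then, once.
The state is a dict: "time": time; "q": joint angles; "joint_velocities": joint speeds; "joint_torque": joint torques, N m; "position": TCP position; "tool_rot": TCP orientation; "ft_force": force on the tool from outside, world axes, zero at the start; "moment": the same for the moment, N m; "grip_width": finger opening in m; "grip_force": force on a finger pad.
Only numpy, scipy, OpenCV 4.12 (cv2) and the standard library are available. Lean on these libraries where they do the work, as an engineer would, in place of code of your own. Each camera call takes 0.05 s, during which the arm holds its last target. There are 200 camera calls.

TASK

The relay test set's module tray is locked in: press the red push-push latch to release it and draw the tray forward by its pull until all its bays are out of the set. Move the faulty module (red grip) from the tray to the orange returns box, and stand every spare module from the bench fully down in a free bay of its own, leaving the good module in the tray. Then slide the loaded tray fully home and press the latch again so that it stays down, locked; keep the tray flat on the bench throughout and leave the other things on the bench where they are.

Things in the scene. Friction and masses are not known exactly. Their poses are not given: they have to be found in the camera images.
- chassis: low black relay test set, fixed: 280 wide (y), 240 deep (x), 64 high. Origin: at bench level in the middle of its front face; x points into the set (away from the robot), z up. Its slot, 230 wide (y -115 to 115) and 55 high, has the bench as floor and is open in front; flared guides 30 high stand before both sides of the mouth, reaching 26 out
- tray: loose module tray that slides on the bench, 110 deep (x), 224 wide (y), about 0.5 kg empty. Origin: centre of its underside; x towards its back, z up. Blue front panel at x -55 to -50, 48 high, full width, with a black pull before it. Behind it four bays in a row across y; bay walls reach only 16 above the bench. Starts home in the set
- home (a point): where the tray's origin is when the tray is fully home: (73, 0, 0) in the test set's frame, same yaw. A stop allows 2 mm more; 3 mm play each side
- tray_grip (a point): middle of the tall outer part of the tray's pull, at (-101, 0, 50) in the tray's frame. This part is 14 thick along the tray's y, 38 long along its x and reaches from 20 to 62 above the bench: pinch it along y. When the tray is home it lies 28 mm before the face of the set
- bay0 (a point): bay 0 of the tray: centre of its floor, at (12, -88, 4) in the tray's frame. Inside 56 (tray x) x 39 (tray y); a module stands in it with its own x along the tray's x
- bay1 (a point): bay 1 of the tray: centre of its floor, at (12, -44, 4) in the tray's frame. Inside 56 (tray x) x 39 (tray y); a module stands in it with its own x along the tray's x
- bay2 (a point): bay 2 of the tray: centre of its floor, at (12, 0, 4) in the tray's frame. Inside 56 (tray x) x 39 (tray y); a module stands in it with its own x along the tray's x
- bay3 (a point): bay 3 of the tray: centre of its floor, at (12, 44, 4) in the tray's frame. Inside 56 (tray x) x 39 (tray y); a module stands in it with its own x along the tray's x
- latch (a joint): travel (m) of the red push-push plunger: 0 up (released), growing as pressed straight down, hard stop at 0.028. Press slowly to the stop (3 to 4 N, briefly to 9 N near half way: press on, up to 15 N) and let go: if released before, it stays down at about 0.0145 (locked); if locked before, it springs up to 0. A press short of 0.0255 may change nothing. Starts locked
- latch_top (a point): centre of the top of the red plunger cap (24 across, on the set, at (26, 100) in its frame), moving with it: 96 above the bench released, 81 locked, 68 at the stop. Its steel bolt goes down with it: locked, the bolt's foot is 36 above the bench, just before the panel of a home tray or barring a tray that is out; released it is 51 up and clears the tray
- faulty: the faulty relay module, red grip, at first in one of the bays. 50 x 32 grey case 22 high; on top, centred, a red finger grip 16 (own x) x 28 (own y), from 22 to 44 above the underside: pinch the grip along own x. Same after a half turn; about 0.09 kg. Origin: centre of the underside, z up
- keeper: the good relay module already in the tray, blue grip. 50 x 32 grey case 22 high; on top, centred, a blue finger grip 16 (own x) x 28 (own y), from 22 to 44 above the underside: pinch the grip along own x. Same after a half turn; about 0.09 kg. Origin: centre of the underside, z up
- spare0: spare relay module, blue grip, on the bench (may be absent). 50 x 32 grey case 22 high; on top, centred, a blue finger grip 16 (own x) x 28 (own y), from 22 to 44 above the underside: pinch the grip along own x. Same after a half turn; about 0.09 kg. Origin: centre of the underside, z up
- spare1: spare relay module, blue grip, on the bench (may be absent). 50 x 32 grey case 22 high; on top, centred, a blue finger grip 16 (own x) x 28 (own y), from 22 to 44 above the underside: pinch the grip along own x. Same after a half turn; about 0.09 kg. Origin: centre of the underside, z up
- spare2: spare relay module, blue grip, on the bench (may be absent). 50 x 32 grey case 22 high; on top, centred, a blue finger grip 16 (own x) x 28 (own y), from 22 to 44 above the underside: pinch the grip along own x. Same after a half turn; about 0.09 kg. Origin: centre of the underside, z up
- returns: orange open returns box fixed on the bench, 130 (x) x 110 (y) x 40 high, walls and floor 4 to 5 thick. Origin: centre of its underside
- mug: white mug, 80 across, 90 high, bystander. Origin: centre of its underside
- screwdriver: screwdriver lying on the bench, 180 long, bystander. Origin: centre of its underside or axis
- mouse: black computer mouse 100 x 60 x 32, bystander. Origin: centre of its underside
- meter: yellow handheld meter lying flat, 150 x 75 x 35, bystander. Origin: centre of its underside
- tape: white roll of tape, 90 across, 19 high, bystander. Origin: centre of its underside
- jar: small jar, 40 across, 50 high, bystander. Origin: centre of its underside

How it is judged:
On the way, in this order (a step that is already met when the one before it is completed fails the run):
1. the latch is released: plunger up (value of joint latch below 0.003 m), for 0.2 s.
2. the tray is drawn out of the test set, by at least 93 mm (x of tray in the frame of chassis below -0.02 m), for 0.2 s.
3. with the tray out, the faulty module is in the returns box and the good one and every spare stand in bays (x of tray in the frame of chassis below -0.01 m and x of faulty in the frame of returns between -0.06 and 0.06 m and y of faulty in the frame of returns between -0.05 and 0.05 m and z of faulty in the frame of returns below 0.03 m and (distance between keeper and bay0 below 0.01 m or distance between keeper and bay1 below 0.01 m or distance between keeper and bay2 below 0.01 m or distance between keeper and bay3 below 0.01 m) and angle between each of keeper, spare0, spare1, spare2's own z axis and vertical below 0.15 rad and (distance between spare0 and bay0 below 0.01 m or distance between spare0 and bay1 below 0.01 m or distance between spare0 and bay2 below 0.01 m or distance between spare0 and bay3 below 0.01 m) and (distance between spare1 and bay0 below 0.01 m or distance between spare1 and bay1 below 0.01 m or distance between spare1 and bay2 below 0.01 m or distance between spare1 and bay3 below 0.01 m) and (distance between spare2 and bay0 below 0.01 m or distance between spare2 and bay1 below 0.01 m or distance between spare2 and bay2 below 0.01 m or distance between spare2 and bay3 below 0.01 m)), for 0.2 s.
4. the tray is fully home, within 6 mm (x of tray in the frame of chassis above 0.067 m and y of tray in the frame of chassis between -0.006 and 0.006 m), for 0.2 s.
5. the latch is locked again with the tray home (all of step 4 and value of joint latch between 0.0125 and 0.017 m), for 0.3 s.
At the end, for the whole second after the job is handed in: The tray is home (within 6 mm of home depth, 6 mm sideways) and at rest; the latch stays locked (0.0125 to 0.017); the faulty module lies in the returns box; the good module and every spare stand upright in bays of the tray (each within 10 mm of the centre of a bay's floor, tilt under 0.15 rad) (all of step 5 and x of faulty in the frame of returns between -0.06 and 0.06 m and y of faulty in the frame of returns between -0.05 and 0.05 m and z of faulty in the frame of returns below 0.03 m and (distance between keeper and bay0 below 0.01 m or distance between keeper and bay1 below 0.01 m or distance between keeper and bay2 below 0.01 m or distance between keeper and bay3 below 0.01 m) and angle between each of keeper, spare0, spare1, spare2's own z axis and vertical below 0.15 rad and (distance between spare0 and bay0 below 0.01 m or distance between spare0 and bay1 below 0.01 m or distance between spare0 and bay2 below 0.01 m or distance between spare0 and bay3 below 0.01 m) and (distance between spare1 and bay0 below 0.01 m or distance between spare1 and bay1 below 0.01 m or distance between spare1 and bay2 below 0.01 m or distance between spare1 and bay3 below 0.01 m) and (distance between spare2 and bay0 below 0.01 m or distance between spare2 and bay1 below 0.01 m or distance between spare2 and bay2 below 0.01 m or distance between spare2 and bay3 below 0.01 m) and linear speed of tray below 0.02 m/s); the robot touches nothing.
It fails at once if the tray is tipped by more than 0.3 rad (angle between tray's own z axis and vertical above 0.3 rad).
It fails at once if a bystander (mug, screwdriver, mouse, meter, tape, jar) is moved by more than 50 mm (distance of any of mug, screwdriver, mouse, meter, tape, jar from where it was at the start of the episode above 0.05 m).
Of spare0, spare1, spare2 only 2 to 3 are there at a start; the rules pass over those that are not, and their reading is None.
At some moment in a run one of spare0, spare1, spare2 may be knocked a few centimetres aside while the robot is not near it.
It also fails if it takes over 200 s, if anything falls off the work surface, if the arm or the gripper's body presses on something with over 40 N, if the wrist force passes 120 N, or if a joint passes its speed limit or range.

## Working session

There is one attempt and no reset: what is moved stays moved. The work goes in short steps, Python scripts to look and compute and a tool call to move; the robot and the scene stay as the last step left them, time stands still between calls to the robot, and variables do not carry over. Pictures are saved under pics/ and viewed, at most 17 in all, crops included, and the job is handed in when it is done.

Besides the shell and the picture viewer there is one more tool, called after ">>>" as name(argument=value, ...), one argument or row to a line, values as JSON. arm_command: Moves the arm, as the interface text tells. Its arguments: {"type":"object","properties":{"delta_rot":{"type":"array","items":{"type":"array","items":{"type":"number"}}},"delta_pos":{"type":"array","items":{"type":"array","items":{"type":"number"}}},"gripper":{"type":"array","items":{"type":"number"}},"grip_force":{"type":"number"}},"required":["delta_rot","delta_pos","gripper"]}

```bash
ls; mkdir -p pics
cat > h.py <<'E'
import numpy as np, cv2
from rig import status, viewer, robot
from scipy.spatial.transform import Rotation as R
def shot(n):
    o=status.get_obs(); c=viewer.camera(n)
    if 'pose' in c and n!='wrist': T=np.array(c['pose'])
    else:
        B=np.eye(4);B[:3,:3]=R.from_quat(o['tool_rot']).as_matrix();B[:3,3]=o['position'];T=B@np.array(c['mount'])
    c['T']=T;c['img']=np.array(c['pixels']);return c
def ray(c,u,v):
    K=np.array([[c['fx'],0,c['cx']],[0,c['fy'],c['cy']],[0,0,1.]])
    p=cv2.undistortPoints(np.array([[[u,v]]],float),K,np.array([c['k1'],0,0,0.]))[0,0]
    return c['T'][:3,3],c['T'][:3,:3]@np.array([p[0],p[1],1])
def onz(c,u,v,z):
    o,d=ray(c,u,v);return o+d*(z-o[2])/d[2]
def proj(c,P):
    q=np.linalg.inv(c['T'])@np.append(P,1);x,y=q[:2]/q[2];f=1+c['k1']*(x*x+y*y)
    return np.array([c['fx']*x*f+c['cx'],c['fy']*y*f+c['cy']])
def blobs(c,lo,hi,amin=30):
    h=cv2.cvtColor(c['img'],cv2.COLOR_BGR2HSV);m=cv2.inRange(h,np.array(lo),np.array(hi))
    cs,_=cv2.findContours(m,cv2.RETR_EXTERNAL,cv2.CHAIN_APPROX_NONE)
    return sorted([k for k in cs if cv2.contourArea(k)>amin],key=cv2.contourArea,reverse=True)
def rz(c,k,z):
    "contour -> minAreaRect on plane z: centre, size, yaw of long side"
    P=np.array([onz(c,*p[0],z)[:2] for p in k]);r=cv2.minAreaRect((P*1000).astype(np.float32))
    b=cv2.boxPoints(r);e=max([b[1]-b[0],b[2]-b[1]],key=np.linalg.norm)
    return np.round(r[0],1),np.round(sorted(r[1]),1),round(np.degrees(np.arctan2(e[1],e[0]))%180,1)
BLUE=((95,110,50),(130,255,255));
E
python3 - <<'E'
from h import *
for n in('top','scene'):
    c=shot(n);cv2.imwrite(f'pics/{n}0.png',c['img']);print(n,c['T'].round(3).tolist(),c['fx'],c['k1'])
o=status.get_obs();print(o)
c=shot('wrist');print(np.array(c['mount']).round(4).tolist())
E
```

```text
pics
top [[-0.007, -0.998, 0.069, 0.495], [-1.0, 0.006, -0.019, 0.017], [0.018, -0.069, -0.997, 1.111], [0.0, 0.0, 0.0, 1.0]] 393.33580089245214 -0.027647666112107037
scene [[0.839, 0.334, -0.43, 1.017], [0.544, -0.536, 0.645, -0.65], [-0.014, -0.775, -0.631, 0.729], [0.0, 0.0, 0.0, 1.0]] 411.91098911669786 -0.0842614227109959
{'time': 0.1, 'q': array([-1.41351419e+00,  5.28379561e-01,  1.43374715e+00,  2.51491842e-06,
        1.18138812e+00, -1.78518209e-01]), 'joint_velocities': array([-0.00019074, -0.0036782 , -0.00457271, -0.00048322, -0.00037392,
        0.00026813]), 'joint_torque': array([-2.26035850e-04, -4.40987062e+01, -1.77149695e+01,  6.34814682e-02,
        5.33701340e-02, -4.77425817e-05]), 'position': array([ 0.2058628 , -0.58940412,  0.2016742 ]), 'tool_rot': array([ 9.85937472e-01,  1.67111870e-01,  1.13674901e-05, -9.61023399e-04]), 'ft_force': array([-1.59151474,  0.21426389, -0.77156184]), 'moment': array([ 0.01167274,  0.02739151, -0.0245459 ]), 'grip_force': 0.0, 'grip_width': 0.08682431803160408}
[[0.0011, -0.9621, -0.2727, 0.0743], [1.0, 0.001, 0.0003, -0.0014], [0.0, -0.2727, 0.9621, -0.1821], [0.0, 0.0, 0.0, 1.0]]
```

View pics/top0.png

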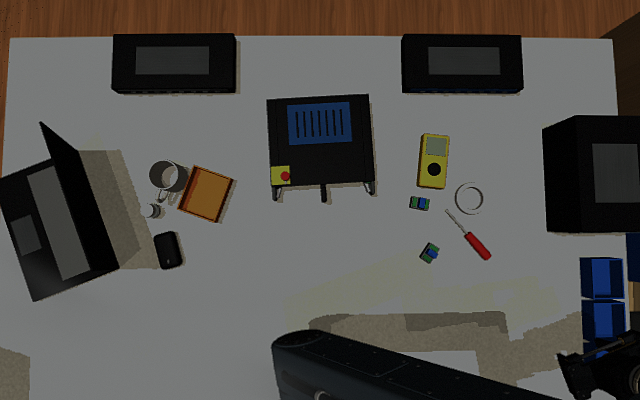

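View pics/scene0.png

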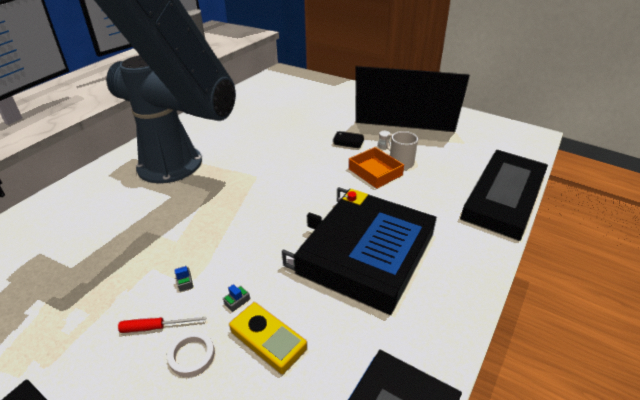

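Top view: the set has its front edge near row 185 and the red latch at (285,176). Two spares are at (420,203) and (429,252), the orange box at (207,193).

Run:
```python
from h import *
c=shot('top');s=shot('scene')
for k in blobs(c,*BLUE,15):
    x,y=k.mean(0)[0]
    if 380<x<560 and y<300: print('spare',x,y,cv2.contourArea(k),rz(c,k,.044))
for nm,lo,hi,z in(('red',(0,150,80),(6,255,255),.081),('orange',(8,150,60),(18,255,255),.04),('yellow',(22,150,80),(35,255,255),.066)):
    for k in blobs(c,lo,hi,20): print(nm,k.mean(0)[0],cv2.contourArea(k),rz(c,k,z))
# chassis top dark contour
h=cv2.cvtColor(c['img'],cv2.COLOR_BGR2GRAY)
m=(h<45).astype(np.uint8);m[:90]=0;m[205:]=0;m[:,:255]=0;m[:,390:]=0
m|=cv2.inRange(cv2.cvtColor(c['img'],cv2.COLOR_BGR2HSV),(22,100,60),(35,255,255))//255*(np.arange(640)<300).astype(np.uint8)
m=cv2.morphologyEx(m,cv2.MORPH_CLOSE,np.ones((9,9)))
mo=cv2.morphologyEx(m,cv2.MORPH_OPEN,np.ones((21,21)))
k=max(cv2.findContours(mo,0,1)[0],key=cv2.contourArea);print('chassis',rz(c,k,.064),cv2.boundingRect(k))
for k in blobs(s,(0,150,80),(6,255,255),15):print('scene red',k.mean(0)[0],cv2.contourArea(k),rz(s,k,.081))
cr=cv2.resize(c['img'][80:220,250:400],None,fx=5,fy=4.2);cv2.imwrite('pics/crop1.png',np.clip(cr*2.,0,255).astype(np.uint8))
```

```text
spare 432.1363636363636 253.04545454545453 43.0 (array([ 415.1, -313.3]), array([15.1, 27. ]), np.float32(55.9))
spare 422.1111111111111 202.33333333333334 42.5 (array([ 553.2, -288.7]), array([14.9, 26.9]), np.float32(169.1))
red [478.36363636 245.76363636] 196.5 (array([ 436. , -425.1]), array([19.4, 82.1]), np.float32(40.5))
red [284.47826087 175.73913043] 31.5 (array([624.4,  84.3]), array([18.4, 18.5]), np.float32(180.0))
orange [260.72027534  32.42302879] 22016.0 (array([889.1, -28.9]), array([ 510.2, 1859. ]), np.float32(90.2))
orange [198.2243346  190.83269962] 1600.5 (array([582.3, 308.1]), array([110.8, 129.1]), np.float32(160.1))
yellow [433.97278912 160.59863946] 1212.5 (array([ 666.3, -318.1]), array([ 68.9, 141.2]), np.float32(173.0))
yellow [278.75714286 173.81428571] 204.0 (array([627.7,  97.2]), array([48. , 48.5]), np.float32(0.1))
chassis (array([723.6, -11.1]), array([242.6, 279.6]), np.float32(92.3)) (268, 95, 106, 91)
scene red [140.64356436 324.71287129] 451.5 (array([ 487.7, -470.2]), array([27.1, 85.4]), np.float32(40.5))
scene red [351.26086957 195.7826087 ] 46.5 (array([629.9,  76.7]), array([17.8, 33.1]), np.float32(120.0))
```

View pics/crop1.png

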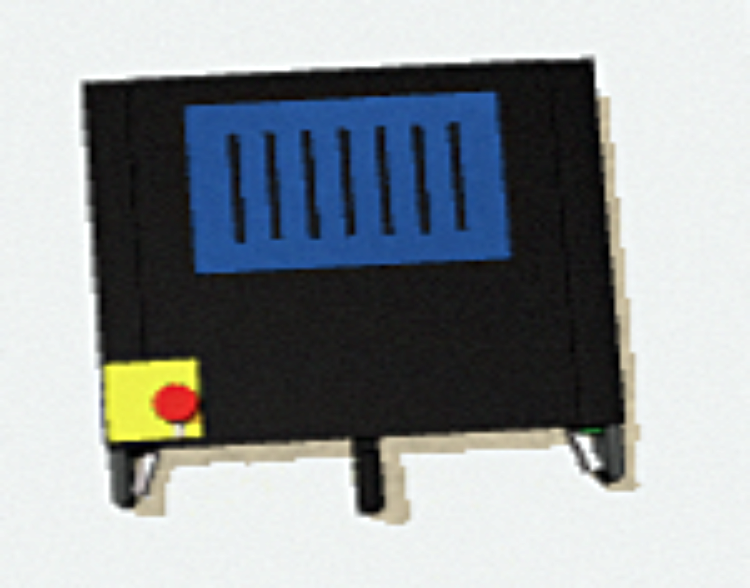

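Crop: set is yawed about 2.5°, latch cap at crop (176,403), pull at (368,475), consistent with known geometry. I'll move above the latch.

```bash
cat >> h.py <<'E'
def go(x,y,z,yaw):
    "print rounded tool-frame delta to reach world point with tool pointing down, tool x at yaw deg"
    o=status.get_obs();A=R.from_quat(o['tool_rot']);a=np.radians(yaw)
    best=None
    B=R.from_matrix(np.array([[np.cos(a),np.sin(a),0],[np.sin(a),-np.cos(a),0],[0,0,-1.]]))
    d=A.inv().apply(np.array([x,y,z])-o['position']);r=np.degrees((A.inv()*B).as_rotvec())
    n=int(np.ceil(max(np.linalg.norm(d)/.0417,np.linalg.norm(r)/7.16)))
    print('pos',d.round(4).tolist(),'rot',r.round(1).tolist(),'rows',n)
E
python3 -c "
from h import *
go(.6,.06,.25,2.5)"
```

```text
pos [0.5862, -0.4836, -0.0473] rot [-0.1, -0.0, 16.7] rows 19
```

>>> arm_command(
  delta_rot=[
    [-0.1,0,16.7],
    [-0.1,0,16.7],
    [-0.1,0,16.7],
    [-0.1,0,16.7],
    [-0.1,0,16.7],
    [-0.1,0,16.7],
    [-0.1,0,16.7],
    [-0.1,0,16.7],
    [-0.1,0,16.7],
    [-0.1,0,16.7],
    [-0.1,0,16.7],
    [-0.1,0,16.7],
  ],
  delta_pos=[
    [0.586,-0.484,-0.047],
    [0.586,-0.484,-0.047],
    [0.586,-0.484,-0.047],
    [0.586,-0.484,-0.047],
    [0.586,-0.484,-0.047],
    [0.586,-0.484,-0.047],
    [0.586,-0.484,-0.047],
    [0.586,-0.484,-0.047],
    [0.586,-0.484,-0.047],
    [0.586,-0.484,-0.047],
    [0.586,-0.484,-0.047],
    [0.586,-0.484,-0.047],
  ],
  gripper=[1,1,1,1,1,1,1,1,1,1,1,1],
)

```text
time: 1.25
position: [0.4652, -0.1613, 0.2337]
tool_rot: [1.0, 0.022, 0.0, 0.001]
ft_force: [0.6, -0.9, 0.7]
grip_width: 0.015
grip_force: 0.0
```

```bash
python3 -c "
from h import *
go(.6,.06,.25,2.5)"
```

```text
pos [0.1444, -0.2151, -0.0166] rot [0.1, -0.0, 0.0] rows 7
```

>>> arm_command(
  delta_rot=[
    [0,0,0],
    [0,0,0],
    [0,0,0],
    [0,0,0],
    [0,0,0],
    [0,0,0],
    [0,0,0],
    [0,0,0],
  ],
  delta_pos=[
    [0.144,-0.215,-0.017],
    [0.144,-0.215,-0.017],
    [0.144,-0.215,-0.017],
    [0.144,-0.215,-0.017],
    [0.144,-0.215,-0.017],
    [0.144,-0.215,-0.017],
    [0.144,-0.215,-0.017],
    [0.144,-0.215,-0.017],
  ],
  gripper=[1,1,1,1,1,1,1,1],
)

```text
time: 1.92
position: [0.6, 0.0607, 0.25]
tool_rot: [1.0, 0.024, 0.001, 0.001]
ft_force: [1.1, 0.6, -0.2]
grip_width: 0.0006
grip_force: 0.0
```

Run:
```python
from h import *
c=shot('wrist')
for k in blobs(c,(0,150,60),(6,255,255),100): print('red',k.mean(0)[0],rz(c,k,.081))
for k in blobs(c,(22,130,60),(35,255,255),100): print('yel',k.mean(0)[0],rz(c,k,.066))
cv2.imwrite('pics/w1.png',c['img'])
t=shot('top')
for k in blobs(t,*BLUE,10): 
    x,y=k.mean(0)[0]; 
    if x<560: print('blue',x,y,rz(t,k,.044))
cv2.imwrite('pics/t1.png',t['img'])
go(.6257,.085,.10,2.5)
```

```text
red [298.51851852 160.14814815] (array([624.8,  84.2]), array([21. , 21.8]), np.float32(156.0))
yel [604.62702703 131.81351351] (array([ 672.3, -284.1]), array([ 87.8, 134.8]), np.float32(173.3))
yel [286.21311475 153.42076503] (array([627. ,  97.9]), array([50.4, 52.5]), np.float32(2.8))
blue 317.7612456747405 118.07266435986159 (array([774.7,  -8.2]), array([111.7, 173.4]), np.float32(93.2))
blue 431.8695652173913 253.1304347826087 (array([ 414.7, -312.9]), array([15.9, 25.5]), np.float32(61.8))
blue 422.0740740740741 202.33333333333334 (array([ 553. , -288.6]), array([16.6, 24.9]), np.float32(178.5))
pos [0.0292, -0.0265, 0.1494] rot [0.1, 0.1, 0.1] rows 4
```

View pics/w1.png

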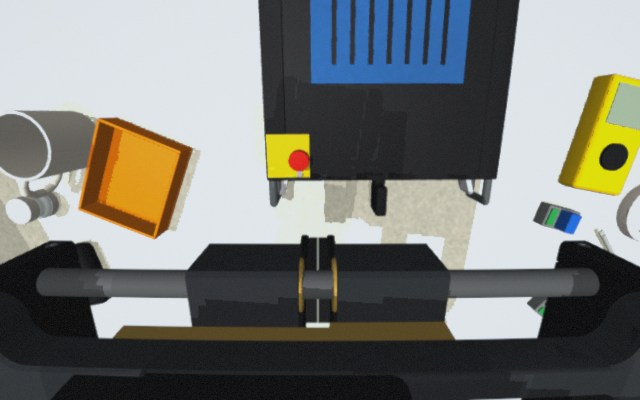

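View pics/t1.png

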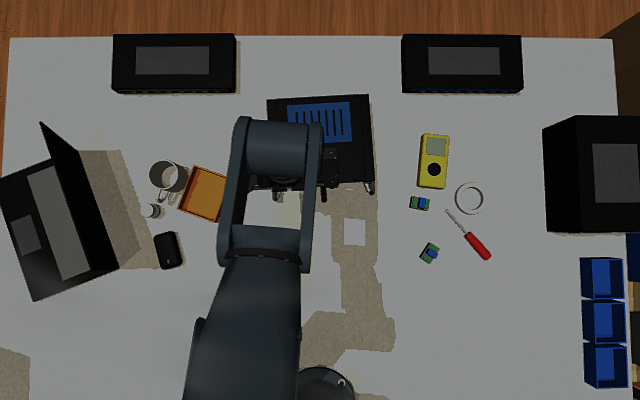

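Wrist view shows the latch at (298,160), matching (625,84). Top view: only two spares present. Descending to the latch.

>>> arm_command(
  delta_rot=[
    [0,0,0],
    [0,0,0],
    [0,0,0],
    [0,0,0],
    [0,0,0],
    [0,0,0],
    [0,0,0],
    [0,0,0],
    [0,0,0],
    [0,0,0],
  ],
  delta_pos=[
    [0.0285,-0.026,0.15],
    [0.0285,-0.026,0.15],
    [0.0285,-0.026,0.15],
    [0.0285,-0.026,0.15],
    [0.0285,-0.026,0.15],
    [0.0285,-0.026,0.16],
    [0.0285,-0.026,0.166],
    [0.0285,-0.026,0.17],
    [0.0285,-0.026,0.17],
    [0.0285,-0.026,0.17],
  ],
  gripper=[1,1,1,1,1,1,1,1,1,1],
)

```text
time: 2.85
position: [0.6269, 0.0845, 0.0815]
tool_rot: [1.0, 0.022, 0.001, 0.001]
ft_force: [0.8, 0.3, 0.6]
grip_width: 0.0004
grip_force: 0.0
```

>>> arm_command(
  delta_rot=[
    [0,0,0],
    [0,0,0],
    [0,0,0],
    [0,0,0],
    [0,0,0],
    [0,0,0],
    [0,0,0],
    [0,0,0],
    [0,0,0],
    [0,0,0],
  ],
  delta_pos=[
    [-0.001,0,0.002],
    [-0.001,0,0.004],
    [-0.001,0,0.006],
    [-0.001,0,0.008],
    [-0.001,0,0.01],
    [-0.001,0,0.011],
    [-0.001,0,0.012],
    [-0.001,0,0.013],
    [-0.001,0,0.0135],
    [-0.001,0,0.0135],
  ],
  gripper=[1,1,1,1,1,1,1,1,1,1],
)

```text
time: 3.68
position: [0.6252, 0.0849, 0.0664]
tool_rot: [1.0, 0.022, 0.0, 0.001]
ft_force: [1.1, -0.2, -0.5]
grip_width: 0.0006
grip_force: 0.0
```

Run:
```python
from h import *
s=shot('scene');print(status.get_obs()['ft_force'],status.get_obs()['position'])
w=shot('wrist')
for k in blobs(w,(0,120,40),(8,255,255),30): print('red',k.mean(0)[0],rz(w,k,.08))
a=cv2.resize(s['img'][140:260,280:400],(480,480),interpolation=cv2.INTER_CUBIC)
b=cv2.resize(w['img'],(320,200));b=cv2.copyMakeBorder(b,0,280,0,0,0)
cv2.imwrite('pics/p2.png',np.hstack([a,b]))
```

```text
[-0.14018678 -0.38301871  0.39883761] [0.62525727 0.0848646  0.06648823]
red [320.75862069 239.05517241] (array([629.3,  83.1]), array([17.8, 22.6]), np.float32(27.0))
```

View pics/p2.png

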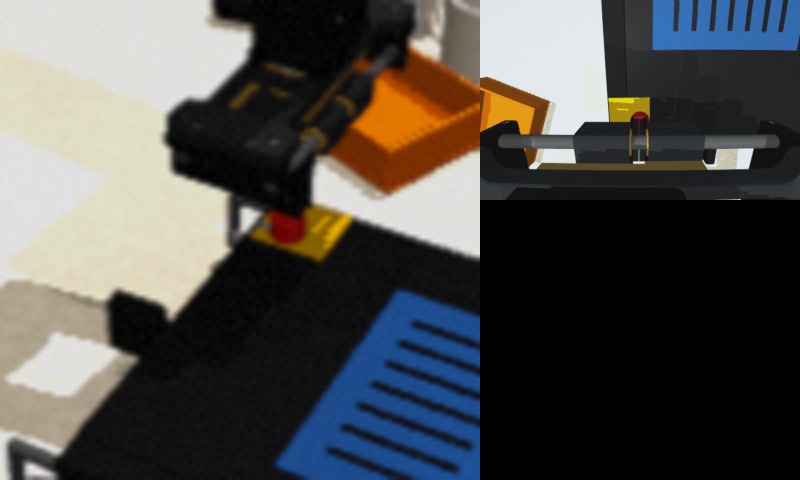

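Scene crop: the fingers are at the red cap at crop (290,215). I'll compare its visible rim with projections for each height.

Run:
```python
from h import *
s=shot('scene');s0=dict(s,img=cv2.imread('pics/scene0.png'))
for q in(s0,s):
  for k in blobs(q,(0,120,40),(8,255,255),15):
    x,y,w,h=cv2.boundingRect(k)
    if 330<x<370: print(x,y,w,h)
for z in(.066,.068,.081,.096): print(z,[proj(s,(.625+.012*np.cos(a),.0845+.012*np.sin(a),z)).round(1).tolist() for a in np.radians([33-90,123-180+90,33+90,123+90-0])])
print('tip',proj(s,(.6252,.0849,.0664)))
```

```text
348 192 8 9
347 193 9 8
0.066 [[351.4, 201.2], [355.8, 198.3], [350.9, 195.4], [346.5, 198.4]]
0.068 [[351.5, 200.6], [355.9, 197.7], [350.9, 194.8], [346.5, 197.8]]
0.081 [[351.6, 196.6], [356.1, 193.7], [351.1, 190.9], [346.7, 193.8]]
0.096 [[351.8, 192.0], [356.3, 189.0], [351.3, 186.2], [346.8, 189.1]]
tip [351.31780683 198.13948245]
```

Run:
```python
from h import *
w=shot('wrist');B=np.linalg.inv(np.array(w['mount']))
def pt(p):
    q=B@np.append(p,1);return (w['fx']*q[0]/q[2]+w['cx'],w['fy']*q[1]/q[2]+w['cy'])
print([np.round(pt(p)) for p in((0,0,0),(.0095,0,0),(-.0095,0,0),(0,0,-.019),(0,0,-.04))])
print(proj(w,(.637,.0845,.081)),proj(w,(.613,.0845,.081)),proj(w,(.637,.0845,.068)))
a=w['img'][180:340,240:400];a=cv2.resize(a,(560,560),interpolation=cv2.INTER_CUBIC)
cv2.imwrite('pics/p3.png',np.clip(a*1.6,0,255).astype(np.uint8));print(status.get_obs()['q'])
```

```text
[array([319., 238.]), array([319., 224.]), array([319., 252.]), array([319., 251.]), array([320., 268.])]
[320.95370447 228.72113725] [318.98749664 266.70339126] [320.68693317 221.31012173]
[-0.04106674  0.70512393  1.52401942 -0.00211855  0.91187627  1.48672986]
```

View pics/p3.png

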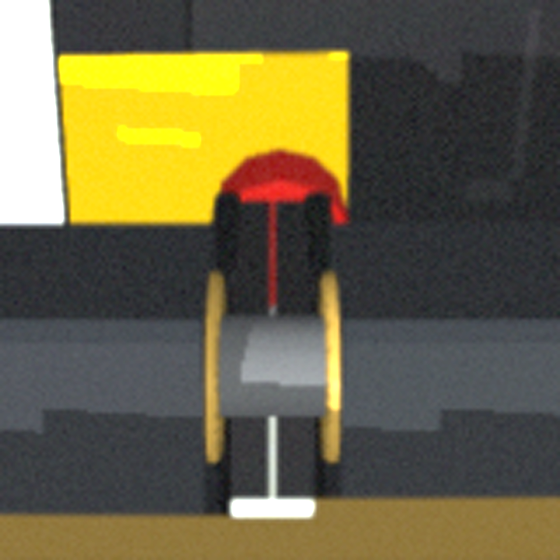

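The wrist crop shows the cap rim at (280,150) and the fingertips just over it with no force, so the cap doesn't look pressed. I'll go on down gently and watch the force.

>>> arm_command(
  delta_rot=[
    [0,0,0],
    [0,0,0],
  ],
  delta_pos=[
    [0,0,0.001],
    [0,0,0.002],
  ],
  gripper=[1,1],
)

```text
time: 4.05
position: [0.6254, 0.0848, 0.0647]
tool_rot: [1.0, 0.022, 0.0, 0.001]
ft_force: [0.2, -0.0, 0.2]
grip_width: 0.0002
grip_force: 0.0
```

>>> arm_command(
  delta_rot=[
    [0,0,0],
    [0,0,0],
  ],
  delta_pos=[
    [0,0,0.001],
    [0,0,0.002],
  ],
  gripper=[1,1],
)

```text
time: 4.22
position: [0.6252, 0.0849, 0.0624]
tool_rot: [1.0, 0.022, 0.0, 0.001]
ft_force: [-0.2, -0.2, 1.1]
grip_width: 0.0006
grip_force: 0.0
```

Run:
```python
from h import *
s=shot('scene');o=status.get_obs();print(o['ft_force'],o['position'])
for k in blobs(s,(0,120,40),(8,255,255),10):
    x,y,w,h=cv2.boundingRect(k)
    if 330<x<370: print(x,y,w,h)
```

```text
[-0.2902509   1.07603563  0.53298624] [0.62502312 0.08485684 0.06219517]
347 194 9 7
```

>>> arm_command(
  delta_rot=[
    [0,0,0],
    [0,0,0],
    [0,0,0],
  ],
  delta_pos=[
    [0,0,0.001],
    [0,0,0.003],
    [0,0,0.003],
  ],
  gripper=[1,1,1],
)

```text
time: 4.52
position: [0.6251, 0.0848, 0.0594]
tool_rot: [1.0, 0.022, 0.0, 0.001]
ft_force: [-0.1, -0.6, 2.2]
grip_width: 0.0009
grip_force: 0.9
```

>>> arm_command(
  delta_rot=[
    [0,0,0],
    [0,0,0],
    [0,0,0],
  ],
  delta_pos=[
    [0,0,0.001],
    [0,0,0.002],
    [0,0,0.002],
  ],
  gripper=[1,1,1],
)

```text
time: 4.77
position: [0.6251, 0.0848, 0.0574]
tool_rot: [1.0, 0.022, 0.0, 0.001]
ft_force: [-0.4, -0.5, 2.0]
grip_width: 0.0005
grip_force: 1.0
```

Run:
```python
from h import *
s=shot('scene');o=status.get_obs();print(o['ft_force'],o['position'])
for k in blobs(s,(0,120,40),(8,255,255),10):
    x,y,w,h=cv2.boundingRect(k)
    if 330<x<370: print(x,y,w,h)
a=cv2.resize(s['img'][140:240,290:410],(720,600),interpolation=cv2.INTER_CUBIC)
cv2.imwrite('pics/p4.png',np.clip(a*1.6,0,255).astype(np.uint8))
```

```text
[-1.31135379 -0.47932631  2.91376125] [0.62509407 0.084841   0.05746569]
348 195 8 6
```

View pics/p4.png

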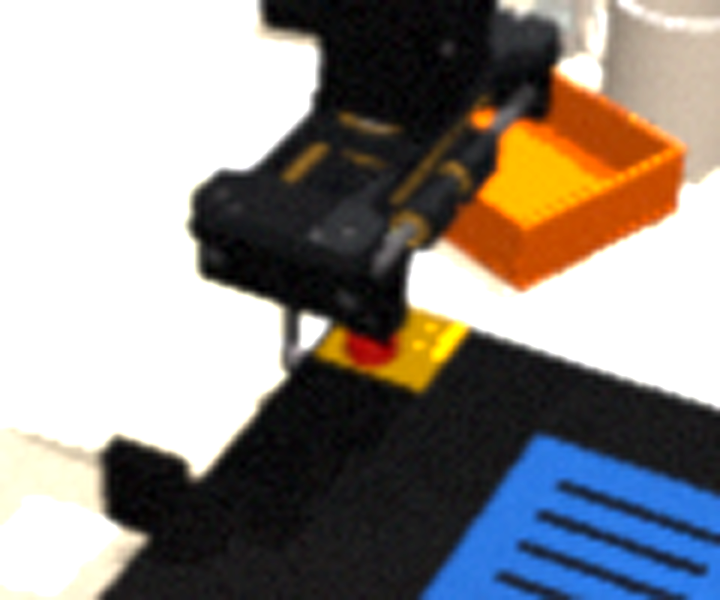

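Now in contact (about 2–3 N, cap at crop (372,345)): the closed fingertips sit about 18 mm above the reported TCP. Pressing on.

>>> arm_command(
  delta_rot=[
    [0,0,0],
    [0,0,0],
    [0,0,0],
    [0,0,0],
  ],
  delta_pos=[
    [0,0,0.0015],
    [0,0,0.003],
    [0,0,0.0045],
    [0,0,0.005],
  ],
  gripper=[1,1,1,1],
)

```text
time: 5.15
position: [0.6252, 0.0848, 0.0523]
tool_rot: [1.0, 0.022, 0.0, 0.001]
ft_force: [-1.5, 0.1, 1.6]
grip_width: 0.0004
grip_force: 1.1
```

>>> arm_command(
  delta_rot=[
    [0,0,0],
    [0,0,0],
    [0,0,0],
  ],
  delta_pos=[
    [0,0,0.001],
    [0,0,0.0015],
    [0,0,0.0015],
  ],
  gripper=[1,1,1],
)

```text
time: 5.4
position: [0.6252, 0.0849, 0.0509]
tool_rot: [1.0, 0.022, 0.0, 0.001]
ft_force: [-0.4, -0.3, 2.3]
grip_width: 0.0005
grip_force: 1.2
```

>>> arm_command(
  delta_rot=[
    [0,0,0],
    [0,0,0],
    [0,0,0],
  ],
  delta_pos=[
    [0,0,0.001],
    [0,0,0.0015],
    [0,0,0.0015],
  ],
  gripper=[1,1,1],
)

```text
time: 5.65
position: [0.6252, 0.0848, 0.0495]
tool_rot: [1.0, 0.022, 0.0, 0.001]
ft_force: [-0.7, -0.0, 2.1]
grip_width: 0.0004
grip_force: 1.2
```

>>> arm_command(
  delta_rot=[
    [0,0,0],
    [0,0,0],
    [0,0,0],
  ],
  delta_pos=[
    [0,0,0.001],
    [0,0,0.0015],
    [0,0,0.0015],
  ],
  gripper=[1,1,1],
)

```text
time: 5.9
position: [0.6252, 0.0848, 0.0484]
tool_rot: [1.0, 0.022, 0.0, 0.001]
ft_force: [-2.0, -0.1, 4.9]
grip_width: 0.0004
grip_force: 2.4
```

>>> arm_command(
  delta_rot=[
    [0,0,0],
    [0,0,0],
  ],
  delta_pos=[
    [0,0,0.001],
    [0,0,0.001],
  ],
  gripper=[1,1],
)

```text
time: 6.07
position: [0.6253, 0.0848, 0.0484]
tool_rot: [1.0, 0.022, 0.0, 0.001]
ft_force: [-3.8, -0.1, 9.0]
grip_width: 0.0006
grip_force: 4.9
```

>>> arm_command(
  delta_rot=[
    [0,0,0],
    [0,0,0],
    [0,0,0],
    [0,0,0],
    [0,0,0],
    [0,0,0],
  ],
  delta_pos=[
    [0,0,-0.006],
    [0,0,-0.02],
    [0,0,-0.04],
    [-0.02,0.02,-0.08],
    [-0.05,0.04,-0.1],
    [-0.05,0.05,-0.1],
  ],
  gripper=[1,1,1,0,-1,-1],
)

```text
time: 6.57
position: [0.5761, 0.032, 0.1506]
tool_rot: [1.0, 0.023, 0.001, 0.001]
ft_force: [-0.7, 0.5, -1.1]
grip_width: 0.0135
grip_force: 0.0
```

Run:
```python
from h import *
s=shot('scene');o=status.get_obs();print(o['ft_force'],o['position'],o['grip_width'])
for k in blobs(s,(0,120,40),(8,255,255),10):
    x,y,w,h=cv2.boundingRect(k)
    if 330<x<370: print(x,y,w,h)
# chassis yaw and pull via wrist
w=shot('wrist')
for dz in (0,.018):
    q=dict(w);q['T']=w['T'].copy();q['T'][2,3]+=dz
    for k in blobs(q,(0,120,40),(8,255,255),50): print('red',dz,rz(q,k,.096))
    for k in blobs(q,*BLUE,50): print('blue',dz,k.mean(0)[0],rz(q,k,.064))
    for k in blobs(q,(22,130,60),(35,255,255),100): print('yel',dz,rz(q,k,.066))
t=shot('top')
for k in blobs(t,(0,120,40),(8,255,255),20): print('top red',rz(t,k,.096))
cv2.imwrite('pics/w2.png',np.clip(w['img']*1.5,0,255).astype(np.uint8))
```

```text
[-0.09004779 -1.46106525  0.18578649] [0.57698334 0.02977668 0.14981372] 0.017149198663041387
348 187 9 11
red 0 (array([624.7,  83. ]), array([22.3, 23.4]), np.float32(135.6))
blue 0 [376.62214984  16.56351792] (array([726.7,  -9.9]), array([ 27.5, 171.7]), np.float32(93.2))
blue 0 [615.75789474 228.48421053] (array([ 562.5, -255.7]), array([25.4, 34. ]), np.float32(76.0))
yel 0 (array([627. ,  97.3]), array([50.8, 51. ]), np.float32(3.2))
yel 0 (array([ 648.5, -231.9]), array([ 35.9, 101.2]), np.float32(17.4))
red 0.018 (array([622.7,  86.7]), array([24. , 25.2]), np.float32(135.6))
blue 0.018 [376.62214984  16.56351792] (array([731.9, -12.9]), array([ 29.4, 183.3]), np.float32(93.2))
blue 0.018 [615.75789474 228.48421053] (array([ 556.6, -275.2]), array([27.1, 36.3]), np.float32(76.0))
yel 0.018 (array([625.5, 101.6]), array([54.2, 54.5]), np.float32(3.2))
yel 0.018 (array([ 648.4, -249.9]), array([ 38.3, 108. ]), np.float32(17.4))
top red (array([ 437. , -416.5]), array([23.3, 83.9]), np.float32(41.0))
```

View pics/w2.png

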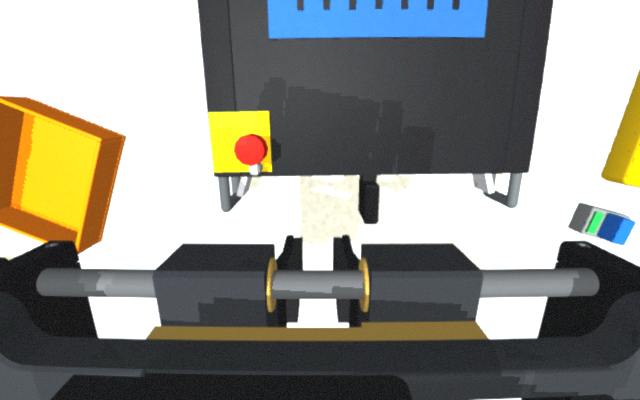

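Latch cap at (251,149) now stands up (released; scene rim at row 187 matches 96 mm). The pull is at (370,200).

Run:
```python
from h import *
w=shot('wrist')
for u,v in((361,180),(377,180),(377,222),(361,222),(369,222)): print(onz(w,u,v,.062).round(4))
go(.576,-.0185,.021,3)
```

```text
[ 0.5997 -0.0042  0.062 ]
[ 0.6003 -0.0182  0.062 ]
[ 0.5617 -0.0219  0.062 ]
[ 0.5611 -0.0074  0.062 ]
[ 0.5614 -0.0146  0.062 ]
pos [-0.0044, 0.0509, 0.1258] rot [0.1, -0.1, -0.5] rows 4
```

>>> arm_command(
  delta_rot=[
    [0,0,-0.5],
    [0,0,-0.5],
    [0,0,-0.5],
    [0,0,-0.5],
    [0,0,-0.5],
    [0,0,-0.5],
    [0,0,-0.5],
  ],
  delta_pos=[
    [-0.0045,0.048,0.03],
    [-0.0045,0.048,0.05],
    [-0.0045,0.048,0.07],
    [-0.0045,0.048,0.09],
    [-0.0045,0.048,0.11],
    [-0.0045,0.048,0.126],
    [-0.0045,0.048,0.126],
  ],
  gripper=[0,0,0,0,0,0,0],
)

```text
time: 7.35
position: [0.5727, -0.0142, 0.0164]
tool_rot: [1.0, 0.027, -0.004, -0.0]
ft_force: [-0.3, 0.7, -1.0]
grip_width: 0.0436
grip_force: 0.0
```

>>> arm_command(
  delta_rot=[
    [0,0,0],
    [0,0,0],
    [0,0,0],
    [0,0,0],
    [0,0,0],
  ],
  delta_pos=[
    [0,0,0],
    [0,0,0],
    [0,0,0],
    [0,0,0],
    [0,0,0],
  ],
  gripper=[1,1,1,1,1],
  grip_force=25,
)

```text
time: 7.77
position: [0.5761, -0.0158, 0.0222]
tool_rot: [1.0, 0.027, 0.001, 0.001]
ft_force: [-0.4, -2.6, 1.1]
grip_width: 0.018
grip_force: 1.0
```

>>> arm_command(
  delta_rot=[
    [0,0,0],
    [0,0,0],
    [0,0,0],
    [0,0,0],
    [0,0,0],
    [0,0,0],
  ],
  delta_pos=[
    [0,0,0],
    [0,0,0],
    [0,0,0],
    [-0.004,0,0],
    [-0.01,0,0],
    [-0.02,0,0],
  ],
  gripper=[1,1,1,1,1,1],
)

```text
time: 8.27
position: [0.5585, -0.0171, 0.0219]
tool_rot: [1.0, 0.027, 0.004, 0.002]
ft_force: [3.5, -0.6, 2.0]
grip_width: 0.0136
grip_force: 25.0
```

>>> arm_command(
  delta_rot=[
    [0,0,0],
    [0,0,0],
    [0,0,0],
    [0,0,0],
    [0,0,0],
    [0,0,0],
    [0,0,0],
    [0,0,0],
    [0,0,0],
    [0,0,0],
    [0,0,0],
  ],
  delta_pos=[
    [-0.012,0,0],
    [-0.024,0,0],
    [-0.036,0,0],
    [-0.048,0,0],
    [-0.06,0,0],
    [-0.072,0,0],
    [-0.084,0,0],
    [-0.094,0,0],
    [-0.1,0,0],
    [-0.104,0,0],
    [-0.104,0,0],
  ],
  gripper=[1,1,1,1,1,1,1,1,1,1,1],
)

```text
time: 9.18
position: [0.4518, -0.0223, 0.0218]
tool_rot: [1.0, 0.026, 0.001, 0.001]
ft_force: [2.6, -1.5, 9.5]
grip_width: 0.014
grip_force: 25.0
```

>>> arm_command(
  delta_rot=[
    [0,0,0],
    [0,0,0],
    [0,0,0],
    [0,0,0],
    [0,0,0],
    [0,0,0],
    [0,0,0],
    [0,0,0],
    [0,0,0],
    [0,0,0],
  ],
  delta_pos=[
    [0,0,0],
    [0,0,0],
    [0,0,0],
    [0,0,-0.03],
    [0,0,-0.07],
    [0,0,-0.11],
    [0,0,-0.15],
    [0,0,-0.19],
    [0,0,-0.21],
    [0,0,-0.21],
  ],
  gripper=[0,0,0,0,0,-0.2,-0.2,-0.2,-0.2,-0.2],
)

```text
time: 10.02
position: [0.4534, -0.0222, 0.2353]
tool_rot: [1.0, 0.027, 0.004, 0.002]
ft_force: [0.7, -0.7, 0.5]
grip_width: 0.0519
grip_force: 0.0
```

Run:
```python
from h import *
w=shot('wrist')
for n,a in(('red',((0,120,40),(8,255,255))),('blue',BLUE)):
    for k in blobs(w,*a,60): print(n,k.mean(0)[0].round(0),cv2.contourArea(k),rz(w,k,.048))
cv2.imwrite('pics/w3.png',np.clip(w['img']*1.5,0,255).astype(np.uint8))
```

```text
red [619. 207.] 1087.5 (array([ 439.8, -414.2]), array([26.4, 95.9]), np.float32(40.7))
red [216.   9.] 443.5 (array([632. ,  96.8]), array([21.5, 28.8]), np.float32(92.2))
red [318.  82.] 353.0 (array([565.3, -16.5]), array([16.9, 26.9]), np.float32(93.2))
blue [317. 140.] 708.5 (array([500.3, -18.5]), array([  7. , 221.6]), np.float32(93.0))
blue [542. 110.] 493.0 (array([ 552. , -278.8]), array([27.3, 29.2]), np.float32(168.2))
blue [395.  85.] 366.5 (array([ 567. , -102.4]), array([17.1, 30.5]), np.float32(95.8))
blue [535. 220.] 328.5 (array([ 418.5, -302.5]), array([18. , 38.8]), np.float32(54.6))
```

View pics/w3.png

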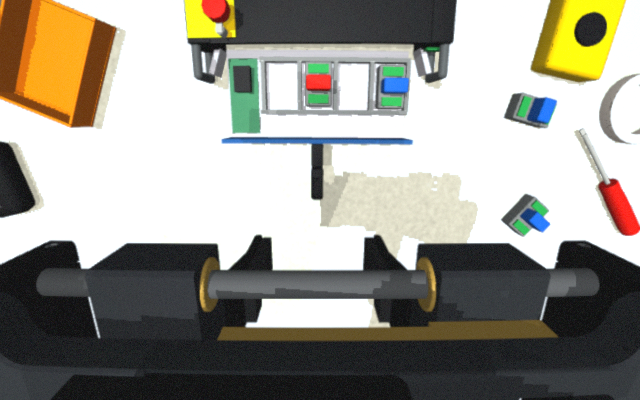

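Tray is out; the faulty module (red, (318,82)) is in bay 2, the keeper (395,85) in bay 0, and bays 1 and 3 are free. Tray estimates agree within 2 mm.

Run:
```python
from h import *
go(.5655,-.0162,.12,93)
```

```text
pos [0.1135, 0.0002, 0.1133] rot [0.3, -0.0, -89.9] rows 13
```

>>> arm_command(
  delta_rot=[
    [0,0,-7],
    [0,0,-14],
    [0,0,-21],
    [0,0,-28],
    [0,0,-35],
    [0,0,-42],
    [0,0,-49],
    [0,0,-56],
    [0,0,-63],
    [0,0,-70],
    [0,0,-77],
    [0,0,-84],
  ],
  delta_pos=[
    [0.03,0,0],
    [0.06,0,0],
    [0.09,0,0],
    [0.1135,0,0.02],
    [0.1135,0,0.04],
    [0.1135,0,0.05],
    [0.1135,0,0.06],
    [0.1135,0,0.07],
    [0.1135,0,0.08],
    [0.1135,0,0.09],
    [0.1135,0,0.1],
    [0.1135,0,0.113],
  ],
  gripper=[0.1,0.1,0.1,0.1,0.1,0.1,0.1,0.1,0.1,0.1,0.1,0.1],
)

```text
time: 11.07
position: [0.5622, -0.0154, 0.1153]
tool_rot: [0.723, 0.691, -0.002, -0.002]
ft_force: [0.2, -0.1, 0.2]
grip_width: 0.0393
grip_force: 0.0
```

>>> arm_command(
  delta_rot=[
    [0,0,-6],
    [0,0,-6],
    [0,0,-6],
    [0,0,-6],
  ],
  delta_pos=[
    [0,0,0],
    [0,0,0],
    [0,0,0],
    [0,0,0],
  ],
  gripper=[0.1,0.1,0.1,0.1],
)

```text
time: 11.4
position: [0.5637, -0.0157, 0.1171]
tool_rot: [0.689, 0.725, -0.001, -0.0]
ft_force: [0.4, 0.2, -0.5]
grip_width: 0.0389
grip_force: 0.0
```

Run:
```python
from h import *
w=shot('wrist')
for n,a in(('red',((0,120,40),(8,255,255))),('blue',BLUE)):
    for k in blobs(w,*a,60): print(n,k.mean(0)[0].round(0),cv2.contourArea(k),rz(w,k,.048))
cv2.imwrite('pics/w4.png',np.clip(w['img']*1.5,0,255).astype(np.uint8))
go(.5655,-.0162,.011,93)
```

```text
red [421.  82.] 1202.0 (array([636.3,  89.5]), array([26.9, 31.7]), np.float32(16.9))
red [321. 207.] 602.0 (array([565.9, -13.9]), array([15.3, 29.8]), np.float32(93.0))
blue [566. 200.] 17742.5 (array([782.1,   9.6]), array([119.9, 140.2]), np.float32(93.6))
blue [245. 165.] 2732.0 (array([502.6,  10.5]), array([ 13.8, 164.5]), np.float32(92.9))
blue [533. 303.] 305.0 (array([771.2, -97.7]), array([13.1, 26.2]), np.float32(1.8))
blue [318. 305.] 199.0 (array([ 568.3, -109.4]), array([14.8, 15. ]), np.float32(92.6))
pos [-0.0003, 0.0015, 0.1066] rot [-0.1, 0.1, -0.1] rows 3
```

View pics/w4.png

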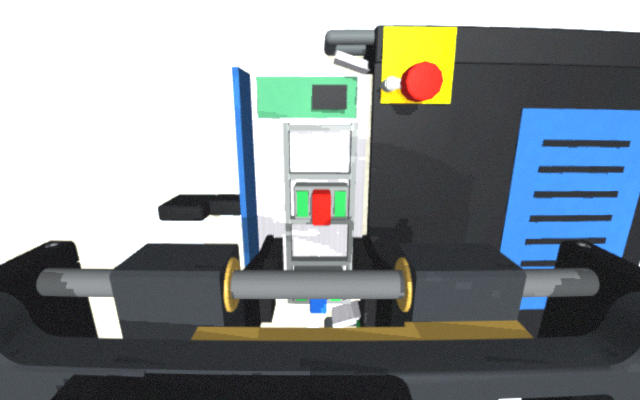

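Faulty grip at (321,207) lies under the tool as predicted. Descending with a narrow opening (set face close by).

>>> arm_command(
  delta_rot=[
    [0,0,0],
    [0,0,0],
    [0,0,0],
    [0,0,0],
    [0,0,0],
    [0,0,0],
    [0,0,0],
    [0,0,0],
  ],
  delta_pos=[
    [0,0.0015,0],
    [0,0.0015,0.02],
    [0,0.0015,0.045],
    [0,0.0015,0.07],
    [0,0.0015,0.09],
    [0,0.0015,0.1],
    [0,0.0015,0.106],
    [0,0.0015,0.106],
  ],
  gripper=[0.35,0.35,0.35,0.35,0.35,0.35,0.35,0.35],
)

```text
time: 12.12
position: [0.5658, -0.016, 0.0115]
tool_rot: [0.688, 0.725, -0.001, 0.0]
ft_force: [0.3, 0.1, -0.6]
grip_width: 0.0281
grip_force: 0.0
```

>>> arm_command(
  delta_rot=[
    [0,0,0],
    [0,0,0],
    [0,0,0],
    [0,0,0],
    [0,0,0],
  ],
  delta_pos=[
    [0,0,0],
    [0,0,0],
    [0,0,0],
    [0,0,0],
    [0,0,0],
  ],
  gripper=[1,1,1,1,1],
  grip_force=15,
)

```text
time: 12.53
position: [0.5672, -0.0162, 0.0134]
tool_rot: [0.688, 0.726, 0.0, 0.002]
ft_force: [-0.1, 0.3, 4.4]
grip_width: 0.016
grip_force: 15.0
```

>>> arm_command(
  delta_rot=[
    [0,0,0],
    [0,0,0],
    [0,0,0],
    [0,0,0],
    [0,0,0],
    [0,0,0],
  ],
  delta_pos=[
    [0,0,-0.01],
    [0,0,-0.03],
    [0,0,-0.06],
    [0,0,-0.1],
    [0,0,-0.125],
    [0,0,-0.125],
  ],
  gripper=[1,1,1,1,1,1],
)

```text
time: 13.03
position: [0.57, -0.0165, 0.1434]
tool_rot: [0.688, 0.726, 0.003, 0.006]
ft_force: [0.5, -0.2, -1.3]
grip_width: 0.0159
grip_force: 15.0
```

Run:
```python
from h import *
print(status.get_obs()['grip_width'])
t=shot('top')
for k in blobs(t,(8,150,60),(18,255,255),300): print(k.mean(0)[0],rz(t,k,.04))
print(onz(t,168,175,.09))
go(.580,.304,.135,93)
```

```text
0.015910222409383445
[260.75078272  32.44646212] (array([889.1, -28.9]), array([ 510.2, 1859. ]), np.float32(90.2))
[201.76923077 191.72115385] (array([582.1, 307.3]), array([110., 129.]), np.float32(159.9))
[0.6262631  0.38700118 0.09      ]
pos [0.3191, 0.0287, 0.0048] rot [0.4, 0.2, 0.0] rows 8
```

>>> arm_command(
  delta_rot=[
    [0,0,0],
    [0,0,0],
    [0,0,0],
    [0,0,0],
    [0,0,0],
    [0,0,0],
    [0,0,0],
    [0,0,0],
    [0,0,0],
    [0,0,0],
    [0,0,0],
  ],
  delta_pos=[
    [0.319,0.029,0.005],
    [0.319,0.029,0.005],
    [0.319,0.029,0.005],
    [0.319,0.029,0.005],
    [0.319,0.029,0.005],
    [0.319,0.029,0.005],
    [0.319,0.029,0.005],
    [0.319,0.029,0.005],
    [0.319,0.029,0.005],
    [0.319,0.029,0.005],
    [0.319,0.029,0.005],
  ],
  gripper=[1,1,1,1,1,1,1,1,1,1,1],
)

```text
time: 14.0
position: [0.5768, 0.3034, 0.1301]
tool_rot: [0.688, 0.726, -0.002, 0.0]
ft_force: [-0.4, -0.3, -0.6]
grip_width: 0.0161
grip_force: 15.0
```

>>> arm_command(
  delta_rot=[
    [0,0,0],
    [0,0,0],
    [0,0,0],
    [0,0,0],
    [0,0,0],
    [0,0,0],
    [0,0,0],
  ],
  delta_pos=[
    [0,0,0.02],
    [0,0,0.05],
    [0,0,0.08],
    [0,0,0.1],
    [0,0,0.11],
    [0,0,0.113],
    [0,0,0.113],
  ],
  gripper=[1,1,1,1,1,1,1],
)

```text
time: 14.58
position: [0.5781, 0.3027, 0.0181]
tool_rot: [0.689, 0.725, -0.001, 0.0]
ft_force: [-0.1, 0.8, -1.6]
grip_width: 0.0155
grip_force: 15.0
```

>>> arm_command(
  delta_rot=[
    [0,0,0],
    [0,0,0],
    [0,0,0],
    [0,0,0],
    [0,0,0],
    [0,0,0],
    [0,0,0],
    [0,0,0],
  ],
  delta_pos=[
    [0,0,0],
    [0,0,0],
    [0,0,0],
    [0,0,-0.02],
    [0,0,-0.06],
    [0,0,-0.1],
    [0,0,-0.14],
    [0,0,-0.16],
  ],
  gripper=[0.2,0.2,0.2,0.2,0.2,0.2,0.2,0.2],
)

```text
time: 15.25
position: [0.581, 0.3056, 0.1857]
tool_rot: [0.688, 0.726, 0.004, 0.003]
ft_force: [1.1, 0.5, 0.9]
grip_width: 0.0346
grip_force: 0.0
```

Run:
```python
from h import *
w=shot('wrist')
for k in blobs(w,(0,150,40),(6,255,255),100): print('red',k.mean(0)[0],rz(w,k,.048))
t=shot('top')
for k in blobs(t,*BLUE,15):
    x,y=k.mean(0)[0]
    if 380<x<560: print('spare',x,y,rz(t,k,.044))
go(.553,-.285,.2,130)
```

```text
red [314.01351351 190.5       ] (array([578.3, 305.4]), array([14.9, 29.2]), np.float32(92.9))
spare 431.8695652173913 253.1304347826087 (array([ 414.7, -312.9]), array([15.9, 25.5]), np.float32(61.8))
spare 422.0740740740741 202.33333333333334 (array([ 553. , -288.6]), array([16.6, 24.9]), np.float32(178.5))
pos [-0.5885, -0.0602, -0.0161] rot [0.8, 0.1, -36.9] rows 15
```

>>> arm_command(
  delta_rot=[
    [0,0,-7],
    [0,0,-14],
    [0,0,-21],
    [0,0,-28],
    [0,0,-35],
    [0,0,-42],
    [0,0,-49],
    [0,0,-56],
    [0,0,-63],
    [0,0,-70],
    [0,0,-72],
    [0,0,-72],
  ],
  delta_pos=[
    [-0.59,-0.06,-0.02],
    [-0.59,-0.06,-0.02],
    [-0.59,-0.06,-0.02],
    [-0.59,-0.06,-0.02],
    [-0.59,-0.06,-0.02],
    [-0.59,-0.06,-0.02],
    [-0.59,-0.06,-0.02],
    [-0.59,-0.06,-0.02],
    [-0.59,-0.06,-0.02],
    [-0.59,-0.06,-0.02],
    [-0.59,-0.06,-0.02],
    [-0.59,-0.06,-0.02],
  ],
  gripper=[0,0,0,0,0,0,0,0,0,0,0,0],
)

```text
time: 16.35
position: [0.5545, -0.1709, 0.1949]
tool_rot: [0.128, 0.992, -0.001, -0.0]
ft_force: [1.2, 0.2, 0.4]
grip_width: 0.0433
grip_force: 0.0
```

```bash
python3 -c "
from h import *
go(.556,-.29,.2,166)"
```

```text
pos [-0.0318, -0.1148, -0.005] rot [-0.1, -0.0, -0.8] rows 3
```

>>> arm_command(
  delta_rot=[
    [0,0,0],
    [0,0,0],
    [0,0,0],
    [0,0,0],
    [0,0,0],
    [0,0,0],
  ],
  delta_pos=[
    [-0.03,-0.11,0],
    [-0.03,-0.11,0],
    [-0.03,-0.11,0],
    [-0.03,-0.11,0],
    [-0.03,-0.11,0],
    [-0.03,-0.11,0],
  ],
  gripper=[0,0,0,0,0,0],
)

```text
time: 16.85
position: [0.5553, -0.2826, 0.1947]
tool_rot: [0.13, 0.991, 0.0, -0.001]
ft_force: [-0.5, 0.4, 0.4]
grip_width: 0.0432
grip_force: 0.0
```

Run:
```python
from h import *
w=shot('wrist');print(status.get_obs()['position'])
for k in blobs(w,*BLUE,60): print('b',k.mean(0)[0].round(0),cv2.contourArea(k),rz(w,k,.044))
for k in blobs(w,(45,100,40),(85,255,255),60): print('g',k.mean(0)[0].round(0),cv2.contourArea(k),rz(w,k,.022))
cv2.imwrite('pics/w5.png',np.clip(w['img']*1.5,0,255).astype(np.uint8))
```

```text
[ 0.55549638 -0.28189319  0.19495801]
b [537.  76.] 1145.0 (array([499.6, -33.8]), array([  7.3, 219.7]), np.float32(92.6))
b [477. 156.] 490.0 (array([ 566.3, -106.9]), array([19.9, 35. ]), np.float32(91.5))
b [252.  62.] 475.5 (array([ 415.3, -311.9]), array([16.5, 30.1]), np.float32(55.9))
b [310. 185.] 343.0 (array([ 550.7, -288.2]), array([15.9, 29.5]), np.float32(168.8))
b [630. 255.] 273.5 (array([739.1,  62.2]), array([30.2, 32.1]), np.float32(92.4))
b [532. 314.] 231.0 (array([785. , -63.6]), array([15.4, 54.5]), np.float32(3.2))
b [542. 307.] 126.5 (array([778.8, -46.2]), array([12.6, 36.9]), np.float32(2.1))
g [607. 100.] 1219.0 (array([544.6,  59.8]), array([33. , 84.1]), np.float32(3.1))
g [259.  48.] 204.5 (array([ 399.4, -303.8]), array([10.1, 23.9]), np.float32(55.3))
g [249.  80.] 185.5 (array([ 427.4, -323.2]), array([ 9.6, 24.1]), np.float32(55.0))
g [470. 141.] 169.0 (array([ 551.9, -102.5]), array([10.4, 24.8]), np.float32(92.9))
g [326. 182.] 149.5 (array([ 556.3, -272. ]), array([ 9.8, 23.9]), np.float32(169.6))
g [296. 184.] 148.5 (array([ 549.8, -305.5]), array([ 9.9, 24.1]), np.float32(168.6))
g [475. 170.] 136.0 (array([ 587.1, -100.8]), array([10.8, 23.9]), np.float32(85.5))
```

View pics/w5.png

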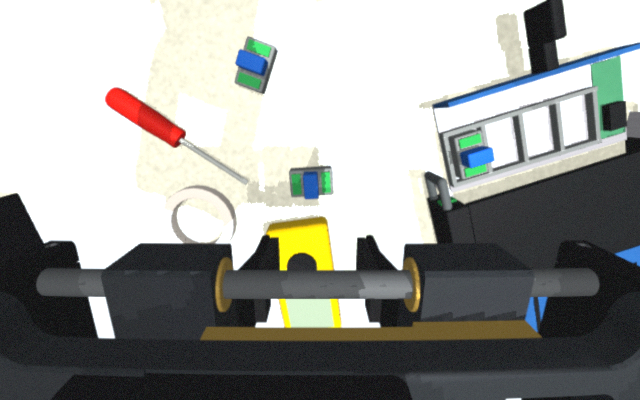

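Spare A at (311,183) → (553,−289), own y at 169°; spare B at (254,64) → (413,−313.5), own y at 55.5°. Green pads and the grip agree.

```bash
python3 -c "
from h import *
go(.553,-.2887,.008,169)"
```

```text
pos [0.0004, -0.0072, 0.187] rot [-0.0, -0.1, -3.9] rows 5
```

>>> arm_command(
  delta_rot=[
    [0,0,-3.9],
    [0,0,-3.9],
    [0,0,-3.9],
    [0,0,-3.9],
    [0,0,-3.9],
    [0,0,-3.9],
    [0,0,-3.9],
    [0,0,-3.9],
    [0,0,-3.9],
  ],
  delta_pos=[
    [0,-0.007,0.04],
    [0,-0.007,0.08],
    [0,-0.007,0.12],
    [0,-0.007,0.145],
    [0,-0.007,0.16],
    [0,-0.007,0.175],
    [0,-0.007,0.185],
    [0,-0.007,0.187],
    [0,-0.007,0.187],
  ],
  gripper=[0.15,0.15,0.15,0.15,0.15,0.15,0.15,0.15,0.15],
)

```text
time: 17.65
position: [0.5543, -0.2892, 0.0083]
tool_rot: [0.096, 0.995, -0.0, -0.0]
ft_force: [-0.4, -0.1, 0.4]
grip_width: 0.0365
grip_force: 0.0
```

>>> arm_command(
  delta_rot=[
    [0,0,0],
    [0,0,0],
    [0,0,0],
    [0,0,0],
    [0,0,0],
    [0,0,0],
  ],
  delta_pos=[
    [0,0,0],
    [0,0,0],
    [0,0,0],
    [0,0,0],
    [0,0,0],
    [0,0,0],
  ],
  gripper=[1,1,1,1,1,1],
)

```text
time: 18.15
position: [0.5549, -0.2909, 0.0096]
tool_rot: [0.096, 0.995, -0.001, 0.001]
ft_force: [-0.3, 0.5, 2.7]
grip_width: 0.0156
grip_force: 15.0
```

>>> arm_command(
  delta_rot=[
    [0,0,0],
    [0,0,0],
    [0,0,0],
    [0,0,0],
    [0,0,7],
    [0,0,14],
    [0,0,21],
    [0,0,28],
    [0,0,35],
    [0,0,42],
    [0,0,49],
    [0,0,56],
  ],
  delta_pos=[
    [0,0,-0.01],
    [0,0,-0.04],
    [0,0,-0.07],
    [0,0,-0.1],
    [0,0,-0.12],
    [0,0,-0.12],
    [0,0,-0.12],
    [0,0,-0.12],
    [0,0,-0.12],
    [0,0,-0.12],
    [0,0,-0.12],
    [0,0,-0.12],
  ],
  gripper=[1,1,1,1,1,1,1,1,1,1,1,1],
)

```text
time: 19.15
position: [0.554, -0.2902, 0.1289]
tool_rot: [0.555, 0.832, -0.001, 0.0]
ft_force: [0.0, -0.1, -1.2]
grip_width: 0.016
grip_force: 15.0
```

Run:
```python
from h import *
a=np.radians(93)
# tray from two long looks: panel centre, keeper green mid
print(status.get_obs()['grip_width'],status.get_obs()['position'])
t=np.radians(3);g=np.array([553.5,-16.8]) # tray origin est (mm)
for i,y in enumerate((-88,-44,0,44)): print(i,(g+[12*np.cos(t)-y*np.sin(t),12*np.sin(t)+y*np.cos(t)]).round(1))
go(.568,-.060,.12,93)
```

```text
0.016046395135537305 [ 0.55399938 -0.29024328  0.12894678]
0 [ 570.1 -104.1]
1 [567.8 -60.1]
2 [565.5 -16.2]
3 [563.2  27.8]
pos [0.2072, 0.1014, 0.0086] rot [-0.0, 0.1, 19.6] rows 6
```

>>> arm_command(
  delta_rot=[
    [0,0,7],
    [0,0,14],
    [0,0,19.5],
    [0,0,19.5],
    [0,0,19.5],
    [0,0,19.5],
    [0,0,19.5],
    [0,0,19.5],
    [0,0,19.5],
    [0,0,19.5],
  ],
  delta_pos=[
    [0.206,0.1,-0.02],
    [0.206,0.1,-0.02],
    [0.206,0.1,-0.02],
    [0.206,0.1,-0.02],
    [0.206,0.1,-0.02],
    [0.206,0.1,-0.02],
    [0.206,0.1,-0.02],
    [0.206,0.1,-0.02],
    [0.206,0.1,-0.02],
    [0.206,0.1,-0.02],
  ],
  gripper=[1,1,1,1,1,1,1,1,1,1],
)

```text
time: 19.98
position: [0.5663, -0.063, 0.1483]
tool_rot: [0.686, 0.728, -0.001, 0.001]
ft_force: [-0.3, 1.1, -0.8]
grip_width: 0.0158
grip_force: 15.0
```

Run:
```python
from h import *
w=shot('wrist');o=status.get_obs();print(o['position'])
tz=o['position'][2]
for k in blobs(w,*BLUE,60): print('b',k.mean(0)[0].round(0),cv2.contourArea(k),rz(w,k,.048))
for k in blobs(w,(45,100,40),(85,255,255),60): print('g',k.mean(0)[0].round(0),cv2.contourArea(k),rz(w,k,.026),rz(w,k,tz+.013))
cv2.imwrite('pics/w6.png',np.clip(w['img']*1.5,0,255).astype(np.uint8))
go(.567,-.0615,.04,93)
```

```text
[ 0.56622454 -0.06311481  0.14822359]
b [553. 146.] 23656.5 (array([781.7,  -8.4]), array([119.3, 182.2]), np.float32(93.3))
b [251. 128.] 2718.5 (array([503.,  -9.]), array([ 12.7, 203.5]), np.float32(92.9))
b [317. 248.] 1358.0 (array([ 568.6, -111.7]), array([30.9, 48.9]), np.float32(93.4))
g [308.  47.] 3427.5 (array([549. ,  71.5]), array([31.7, 82.6]), np.float32(3.3)) (array([554.3,  45.6]), array([17.6, 45.9]), np.float32(3.3))
g [286. 237.] 230.5 (array([ 537.6, -115.6]), array([17.9, 30.6]), np.float32(93.4)) (array([548. , -58.3]), array([10., 17.]), np.float32(93.4))
g [349. 237.] 227.0 (array([ 599.8, -111.8]), array([16.8, 31.1]), np.float32(95.4)) (array([582.5, -56.3]), array([ 9.3, 17.3]), np.float32(95.4))
pos [0.0018, 0.0008, 0.1082] rot [0.0, 0.1, 0.3] rows 3
```

View pics/w6.png

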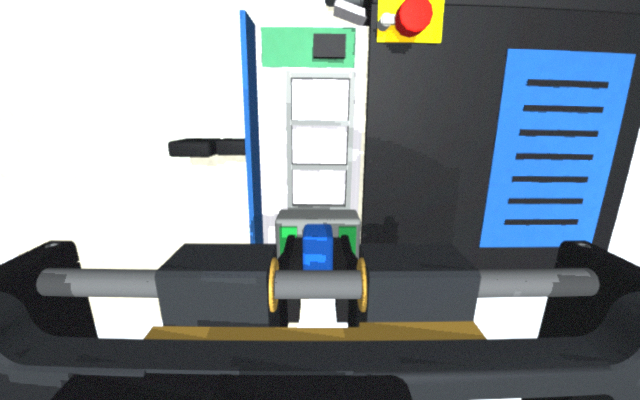

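Held module upright at (317,235); bays 3, 2, 1 are open at rows 77–122, 125–164, 168–206. Checking the bay centres by rays.

Run:
```python
from h import *
w=shot('wrist')
h=cv2.cvtColor(w['img'],cv2.COLOR_BGR2HSV);m=cv2.inRange(h,(0,0,140),(180,60,255))
m[:,:270]=0;m[:,365:]=0;m[:60]=0;m[215:]=0
for k in cv2.findContours(m,0,1)[0]:
    if cv2.contourArea(k)>300: print(cv2.boundingRect(k),rz(w,k,.012),rz(w,k,.004))
print([onz(w,x,y,.016)[:2].round(4).tolist() for x,y in((288,100),(354,100),(288,180),(354,180),(320,123),(320,165),(320,208))])
```

```text
(293, 168, 53, 36) (array([566.6, -58. ]), array([37.4, 54.3]), np.float32(3.4)) (array([566.8, -59.8]), array([38.3, 55.7]), np.float32(3.4))
(270, 60, 95, 155) (array([560.8, -12.8]), array([ 97.6, 152.8]), np.float32(93.3)) (array([560.8, -13.5]), array([100. , 156.7]), np.float32(93.3))
[[0.5321, 0.0254], [0.5953, 0.0291], [0.5348, -0.0529], [0.6024, -0.0489], [0.5641, 0.0057], [0.5666, -0.0355], [0.5694, -0.0809]]
```

>>> arm_command(
  delta_rot=[
    [0,0,0.3],
    [0,0,0.3],
    [0,0,0.3],
    [0,0,0.3],
    [0,0,0.3],
    [0,0,0.3],
    [0,0,0.3],
  ],
  delta_pos=[
    [0.001,0.001,0.03],
    [0.001,0.001,0.06],
    [0.001,0.001,0.085],
    [0.001,0.001,0.1],
    [0.001,0.001,0.11],
    [0.001,0.001,0.114],
    [0.001,0.001,0.114],
  ],
  gripper=[1,1,1,1,1,1,1],
)

```text
time: 20.67
position: [0.5669, -0.0614, 0.0335]
tool_rot: [0.688, 0.726, -0.001, 0.0]
ft_force: [-0.1, 0.2, -0.3]
grip_width: 0.0154
grip_force: 15.0
```

>>> arm_command(
  delta_rot=[
    [0,0,0],
    [0,0,0],
    [0,0,0],
    [0,0,0],
    [0,0,0],
    [0,0,0],
  ],
  delta_pos=[
    [0,0,0.004],
    [0,0,0.008],
    [0,0,0.012],
    [0,0,0.016],
    [0,0,0.019],
    [0,0,0.019],
  ],
  gripper=[1,1,1,1,1,1],
)

```text
time: 21.17
position: [0.5668, -0.0606, 0.0148]
tool_rot: [0.687, 0.726, -0.001, 0.0]
ft_force: [-0.6, 0.4, -1.8]
grip_width: 0.0156
grip_force: 15.0
```

>>> arm_command(
  delta_rot=[
    [0,0,0],
    [0,0,0],
    [0,0,0],
    [0,0,0],
    [0,0,0],
    [0,0,0],
    [0,0,0],
    [0,0,0],
    [0,0,0],
  ],
  delta_pos=[
    [0,0,0],
    [0,0,0],
    [0,0,0],
    [0,0,0],
    [0,0,-0.02],
    [0,0,-0.06],
    [0,0,-0.1],
    [0,0,-0.14],
    [0,0,-0.16],
  ],
  gripper=[0.35,0.35,0.35,0.35,0.35,0.35,0.35,0.35,0.35],
)

```text
time: 21.92
position: [0.5695, -0.0611, 0.1804]
tool_rot: [0.687, 0.726, 0.001, 0.004]
ft_force: [1.3, -0.1, -0.3]
grip_width: 0.0282
grip_force: 0.0
```

Run:
```python
from h import *
w=shot('wrist');o=status.get_obs();print(o['position'],o['grip_width'])
for k in blobs(w,*BLUE,60): print('b',k.mean(0)[0].round(0),cv2.contourArea(k),rz(w,k,.048))
for k in blobs(w,(45,100,40),(85,255,255),60): print('g',k.mean(0)[0].round(0),rz(w,k,.026),rz(w,k,.038))
t=shot('top')
for k in blobs(t,*BLUE,15):
    x,y=k.mean(0)[0]
    if 380<x<560: print('spare',x,y,rz(t,k,.044))
go(.43,-.25,.19,56)
```

```text
[ 0.57130618 -0.06162053  0.18299068] 0.028443428766999776
b [524. 144.] 19336.0 (array([780. ,  -8.6]), array([118.9, 181.3]), np.float32(93.3))
b [253. 135.] 2152.5 (array([503.1, -17.9]), array([ 12.2, 221.3]), np.float32(92.9))
b [314. 186.] 391.0 (array([565.5, -56.1]), array([15.6, 29.6]), np.float32(93.1))
b [313. 227.] 358.5 (array([ 567.3, -100.5]), array([15.1, 30.7]), np.float32(93.1))
g [304.  54.] (array([549.1,  72. ]), array([32. , 82.8]), np.float32(2.4)) (array([549.6,  70. ]), array([30.9, 79.8]), np.float32(2.4))
g [329. 184.] (array([583.2, -57.3]), array([ 9.9, 23.7]), np.float32(93.6)) (array([582.5, -54.7]), array([ 9.6, 22.8]), np.float32(93.6))
g [298. 183.] (array([549.1, -59.1]), array([10. , 23.7]), np.float32(92.5)) (array([549.5, -56.5]), array([ 9.6, 22.8]), np.float32(92.5))
g [328. 224.] (array([ 584.9, -103.9]), array([ 9.8, 23.3]), np.float32(90.6)) (array([584.1, -99.6]), array([ 9.5, 22.5]), np.float32(90.6))
g [298. 224.] (array([ 550.4, -105.7]), array([ 9.1, 23.1]), np.float32(92.4)) (array([ 550.8, -101.4]), array([ 8.8, 22.3]), np.float32(92.4))
spare 431.8695652173913 253.1304347826087 (array([ 414.7, -312.9]), array([15.9, 25.5]), np.float32(61.8))
pos [-0.1806, -0.1504, -0.0103] rot [0.7, 0.1, 37.1] rows 6
```

Spare A is seated. Now spare B.

```bash
python3 -c "
from h import *
go(.4134,-.3135,.14,55.5)"
```

```text
pos [-0.2428, -0.171, 0.0398] rot [0.7, 0.1, 37.6] rows 8
```

>>> arm_command(
  delta_rot=[
    [0,0,7],
    [0,0,14],
    [0,0,21],
    [0,0,28],
    [0,0,35],
    [0,0,37.6],
    [0,0,37.6],
    [0,0,37.6],
    [0,0,37.6],
    [0,0,37.6],
    [0,0,37.6],
  ],
  delta_pos=[
    [-0.243,-0.171,0],
    [-0.243,-0.171,0],
    [-0.243,-0.171,0],
    [-0.243,-0.171,0],
    [-0.243,-0.171,0],
    [-0.243,-0.171,0.02],
    [-0.243,-0.171,0.04],
    [-0.243,-0.171,0.04],
    [-0.243,-0.171,0.04],
    [-0.243,-0.171,0.04],
    [-0.243,-0.171,0.04],
  ],
  gripper=[0.15,0.15,0.15,0.15,0.15,0.15,0.15,0.15,0.15,0.15,0.15],
)

```text
time: 22.93
position: [0.41, -0.3113, 0.1354]
tool_rot: [0.885, 0.466, -0.0, 0.0]
ft_force: [-0.2, 0.3, -0.4]
grip_width: 0.0367
grip_force: 0.0
```

Run:
```python
from h import *
w=shot('wrist');o=status.get_obs();print(o['position'],o['grip_width'])
for k in blobs(w,*BLUE,60): print('b',k.mean(0)[0].round(0),cv2.contourArea(k),rz(w,k,.044))
for k in blobs(w,(45,100,40),(85,255,255),60): print('g',k.mean(0)[0].round(0),rz(w,k,.022))
go(.4134,-.3135,.008,55.5)
```

```text
[ 0.41039015 -0.31130551  0.13577364] 0.037144589535814065
b [323. 198.] 517.0 (array([ 415.2, -311.3]), array([15.4, 30. ]), np.float32(55.5))
g [341. 195.] (array([ 427.5, -323.5]), array([ 9.9, 23.4]), np.float32(54.4))
g [306. 195.] (array([ 399.5, -303.8]), array([ 8.9, 24.2]), np.float32(55.3))
pos [-0.0, 0.0036, 0.1278] rot [0.1, 0.0, 0.1] rows 4
```

>>> arm_command(
  delta_rot=[
    [0,0,0],
    [0,0,0],
    [0,0,0],
    [0,0,0],
    [0,0,0],
    [0,0,0],
    [0,0,0],
    [0,0,0],
  ],
  delta_pos=[
    [0,0.0035,0.04],
    [0,0.0035,0.075],
    [0,0.0035,0.095],
    [0,0.0035,0.11],
    [0,0.0035,0.12],
    [0,0.0035,0.125],
    [0,0.0035,0.1275],
    [0,0.0035,0.1275],
  ],
  gripper=[0.15,0.15,0.15,0.15,0.15,0.15,0.15,0.15],
)

```text
time: 23.65
position: [0.4133, -0.3147, 0.0085]
tool_rot: [0.885, 0.466, -0.0, 0.001]
ft_force: [0.8, 0.9, -0.1]
grip_width: 0.0369
grip_force: 0.0
```

>>> arm_command(
  delta_rot=[
    [0,0,0],
    [0,0,0],
    [0,0,0],
    [0,0,0],
    [0,0,0],
    [0,0,0],
  ],
  delta_pos=[
    [0,0,0],
    [0,0,0],
    [0,0,0],
    [0,0,0],
    [0,0,0],
    [0,0,0],
  ],
  gripper=[1,1,1,1,1,1],
)

```text
time: 24.15
position: [0.4129, -0.3153, 0.0087]
tool_rot: [0.885, 0.466, -0.0, 0.001]
ft_force: [-0.3, 0.0, 4.0]
grip_width: 0.016
grip_force: 15.0
```

>>> arm_command(
  delta_rot=[
    [0,0,0],
    [0,0,0],
    [0,0,0],
    [0,0,0],
    [0,0,-7],
    [0,0,-14],
    [0,0,-21],
    [0,0,-28],
    [0,0,-35],
    [0,0,-37.5],
    [0,0,-37.5],
    [0,0,-37.5],
  ],
  delta_pos=[
    [0,0,-0.01],
    [0,0,-0.04],
    [0,0,-0.08],
    [0,0,-0.12],
    [0,0,-0.14],
    [0,0,-0.14],
    [0,0,-0.14],
    [0,0,-0.14],
    [0,0,-0.14],
    [0,0,-0.14],
    [0,0,-0.14],
    [0,0,-0.14],
  ],
  gripper=[1,1,1,1,1,1,1,1,1,1,1,1],
)

```text
time: 25.15
position: [0.4123, -0.3143, 0.1484]
tool_rot: [0.689, 0.725, -0.0, 0.001]
ft_force: [-0.7, -0.2, -0.3]
grip_width: 0.0159
grip_force: 15.0
```

Run:
```python
from h import *
o=status.get_obs();print(o['position'],o['grip_width'])
go(.565,-.017,.15,93)
```

```text
[ 0.41232349 -0.31432687  0.14841365] 0.01588863677867921
pos [0.2891, 0.1678, -0.002] rot [0.0, 0.1, -0.0] rows 9
```

>>> arm_command(
  delta_rot=[
    [0,0,0],
    [0,0,0],
    [0,0,0],
    [0,0,0],
    [0,0,0],
    [0,0,0],
    [0,0,0],
    [0,0,0],
    [0,0,0],
    [0,0,0],
    [0,0,0],
    [0,0,0],
  ],
  delta_pos=[
    [0.289,0.167,0],
    [0.289,0.167,0],
    [0.289,0.167,0],
    [0.289,0.167,0],
    [0.289,0.167,0],
    [0.289,0.167,0],
    [0.289,0.167,0],
    [0.289,0.167,0],
    [0.289,0.167,0],
    [0.289,0.167,0],
    [0.289,0.167,0],
    [0.289,0.167,0],
  ],
  gripper=[1,1,1,1,1,1,1,1,1,1,1,1],
)

```text
time: 26.15
position: [0.5632, -0.0182, 0.1476]
tool_rot: [0.689, 0.725, -0.001, 0.0]
ft_force: [-0.1, -0.5, -0.7]
grip_width: 0.0156
grip_force: 15.0
```

Run:
```python
from h import *
w=shot('wrist');print(status.get_obs()['position'])
h=cv2.cvtColor(w['img'],cv2.COLOR_BGR2HSV);m=cv2.inRange(h,(0,0,140),(180,60,255))
m[:,:275]=0;m[:,365:]=0;m[:60]=0;m[215:]=0
for k in cv2.findContours(m,0,1)[0]:
    if cv2.contourArea(k)>300: print(cv2.boundingRect(k),rz(w,k,.004))
go(.5645,-.0177,.0325,93)
```

```text
[ 0.56325368 -0.01852416  0.14759944]
(293, 169, 54, 36) (array([564.6, -15.7]), array([38.3, 56.2]), np.float32(3.0))
(275, 60, 90, 155) (array([561. ,  31.7]), array([ 95.2, 156.2]), np.float32(93.0))
pos [0.001, 0.0014, 0.1151] rot [-0.0, 0.1, -0.1] rows 3
```

Bay 2 floor measured at (564.6, −15.7), size right. Lowering.

>>> arm_command(
  delta_rot=[
    [0,0,0],
    [0,0,0],
    [0,0,0],
    [0,0,0],
    [0,0,0],
    [0,0,0],
    [0,0,0],
  ],
  delta_pos=[
    [0.001,0.0015,0.03],
    [0.001,0.0015,0.06],
    [0.001,0.0015,0.085],
    [0.001,0.0015,0.1],
    [0.001,0.0015,0.11],
    [0.001,0.0015,0.115],
    [0.001,0.0015,0.115],
  ],
  gripper=[1,1,1,1,1,1,1],
)

```text
time: 26.78
position: [0.565, -0.0172, 0.032]
tool_rot: [0.689, 0.725, -0.001, 0.0]
ft_force: [-0.1, 0.1, 0.0]
grip_width: 0.0159
grip_force: 15.0
```

>>> arm_command(
  delta_rot=[
    [0,0,0],
    [0,0,0],
    [0,0,0],
    [0,0,0],
    [0,0,0],
    [0,0,0],
  ],
  delta_pos=[
    [0,0,0.004],
    [0,0,0.008],
    [0,0,0.012],
    [0,0,0.016],
    [0,0,0.0185],
    [0,0,0.0185],
  ],
  gripper=[1,1,1,1,1,1],
)

```text
time: 27.28
position: [0.5652, -0.0161, 0.0138]
tool_rot: [0.688, 0.726, -0.001, 0.0]
ft_force: [-1.1, 0.5, -1.2]
grip_width: 0.016
grip_force: 15.0
```

>>> arm_command(
  delta_rot=[
    [0,0,0],
    [0,0,0],
    [0,0,0],
    [0,0,0],
    [0,0,0],
    [0,0,0],
    [0,0,0],
    [0,0,0],
    [0,0,0],
  ],
  delta_pos=[
    [0,0,0],
    [0,0,0],
    [0,0,0],
    [0,0,0],
    [0,0,-0.02],
    [0,0,-0.06],
    [0,0,-0.1],
    [0,0,-0.14],
    [0,0,-0.18],
  ],
  gripper=[0.35,0.35,0.35,0.35,0.35,0.35,0.35,0.35,0.35],
)

```text
time: 28.03
position: [0.565, -0.0159, 0.1961]
tool_rot: [0.688, 0.726, -0.001, 0.001]
ft_force: [1.0, 0.1, -0.5]
grip_width: 0.0285
grip_force: 0.0
```

Run:
```python
from h import *
w=shot('wrist');o=status.get_obs();print(o['position'],o['grip_width'])
for k in blobs(w,*BLUE,60): print('b',k.mean(0)[0].round(0),cv2.contourArea(k),rz(w,k,.048))
for k in blobs(w,(45,100,40),(85,255,255),60): print('g',k.mean(0)[0].round(0),rz(w,k,.026))
cv2.imwrite('pics/w7.png',np.clip(w['img']*1.5,0,255).astype(np.uint8))
t=shot('top')
for k in blobs(t,*BLUE,15):
    x,y=k.mean(0)[0]
    if 380<x<560: print('spare',x,y,rz(t,k,.044))
go(.453,-.022,.1,3)
```

```text
[ 0.5704369  -0.01679765  0.20455536] 0.02814563065113669
b [513. 193.] 15053.5 (array([779.7, -10.9]), array([118.5, 181.2]), np.float32(93.4))
b [260. 169.] 1543.5 (array([502.4,  -7.7]), array([ 11.9, 199.6]), np.float32(93.0))
b [317. 222.] 347.5 (array([565.9, -54.4]), array([15.8, 31.9]), np.float32(93.1))
b [318. 184.] 344.0 (array([564.2, -12.2]), array([14.2, 29.8]), np.float32(93.1))
b [316. 258.] 311.0 (array([567.7, -98.5]), array([15.2, 31.7]), np.float32(93.1))
g [307. 100.] (array([549. ,  74.8]), array([32. , 82.8]), np.float32(3.0))
g [303. 182.] (array([547.6, -14.9]), array([ 9.3, 23.5]), np.float32(92.6))
g [332. 182.] (array([581. , -13.1]), array([ 9.3, 23.5]), np.float32(93.6))
g [303. 219.] (array([549.5, -59.1]), array([ 9.5, 23.9]), np.float32(92.2))
g [331. 219.] (array([583.4, -57.3]), array([ 8.4, 23.9]), np.float32(93.6))
g [330. 254.] (array([ 585.3, -104. ]), array([ 8.7, 23. ]), np.float32(93.6))
g [302. 254.] (array([ 550.8, -105.8]), array([ 8.7, 23. ]), np.float32(92.5))
pos [0.0018, -0.1192, 0.0998] rot [1.0, -0.4, 90.1] rows 13
```

View pics/w7.png

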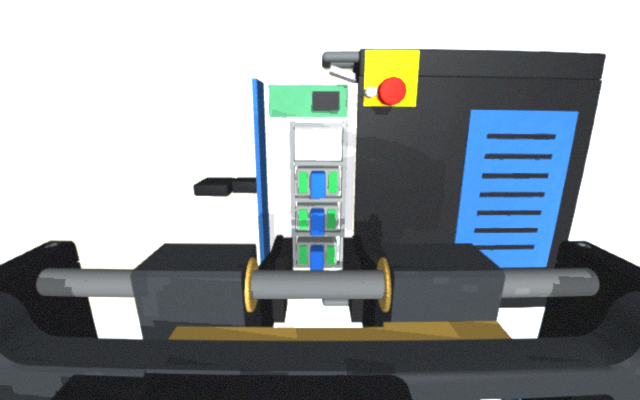

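All three blue modules sit evenly in bays 0–2 ((316,258), (317,222), (318,184)), no spare is left on the bench. Now back to the pull.

>>> arm_command(
  delta_rot=[
    [0,0,7],
    [0,0,14],
    [0,0,21],
    [0,0,28],
    [0,0,35],
    [0,0,42],
    [0,0,49],
    [0,0,56],
    [0,0,63],
    [0,0,70],
    [0,0,77],
    [0,0,84],
  ],
  delta_pos=[
    [0,-0.03,0],
    [0,-0.06,0],
    [0,-0.09,0],
    [0.002,-0.118,0],
    [0.002,-0.118,0.02],
    [0.002,-0.118,0.04],
    [0.002,-0.118,0.06],
    [0.002,-0.118,0.08],
    [0.002,-0.118,0.09],
    [0.002,-0.118,0.09],
    [0.002,-0.118,0.09],
    [0.002,-0.118,0.09],
  ],
  gripper=[0,0,0,0,0,0,0,0,0,0,0,0],
)

```text
time: 29.13
position: [0.447, -0.0202, 0.1034]
tool_rot: [0.997, 0.076, -0.001, 0.001]
ft_force: [0.3, 0.3, 0.2]
grip_width: 0.0441
grip_force: 0.0
```

>>> arm_command(
  delta_rot=[
    [0,0,6],
    [0,0,6],
    [0,0,6],
    [0,0,6],
  ],
  delta_pos=[
    [0,0,0],
    [0,0,0],
    [0,0,0],
    [0,0,0],
  ],
  gripper=[0,0,0,0],
)

```text
time: 29.47
position: [0.4474, -0.0203, 0.104]
tool_rot: [1.0, 0.028, -0.0, 0.001]
ft_force: [-0.1, 0.9, -1.1]
grip_width: 0.0435
grip_force: 0.0
```

Run:
```python
from h import *
w=shot('wrist');print(status.get_obs()['position'])
for k in blobs(w,*BLUE,60): print('b',k.mean(0)[0].round(0),cv2.contourArea(k),rz(w,k,.048))
go(.4532,-.0222,.022,3)
```

```text
[ 0.44739017 -0.02034052  0.10407225]
b [320. 143.] 2210.0 (array([501.2, -18.7]), array([  7.1, 223. ]), np.float32(92.8))
b [442.  58.] 1085.5 (array([ 566.2, -101. ]), array([17.3, 32.5]), np.float32(94.2))
b [379.  56.] 1028.5 (array([564.5, -56.6]), array([17.2, 29.3]), np.float32(93.7))
b [318.  54.] 1021.0 (array([562.9, -13.5]), array([17.7, 27.6]), np.float32(93.3))
pos [0.0057, 0.002, 0.0821] rot [0.1, -0.0, 0.1] rows 2
```

>>> arm_command(
  delta_rot=[
    [0,0,0],
    [0,0,0],
    [0,0,0],
    [0,0,0],
    [0,0,0],
    [0,0,0],
  ],
  delta_pos=[
    [0.0055,0.002,0.03],
    [0.0055,0.002,0.055],
    [0.0055,0.002,0.07],
    [0.0055,0.002,0.08],
    [0.0055,0.002,0.082],
    [0.0055,0.002,0.082],
  ],
  gripper=[0,0,0,0,0,0],
)

```text
time: 30.02
position: [0.4527, -0.0221, 0.0216]
tool_rot: [1.0, 0.027, -0.001, 0.001]
ft_force: [-1.2, -0.0, 0.1]
grip_width: 0.0441
grip_force: 0.0
```

>>> arm_command(
  delta_rot=[
    [0,0,0],
    [0,0,0],
    [0,0,0],
    [0,0,0],
    [0,0,0],
    [0,0,0],
    [0,0,0],
    [0,0,0],
  ],
  delta_pos=[
    [0,0,0],
    [0,0,0],
    [0,0,0],
    [0,0,0],
    [0,0,0],
    [0,0,0],
    [0,0,0],
    [0,0,0],
  ],
  gripper=[1,1,1,1,1,1,1,1],
  grip_force=25,
)

```text
time: 30.68
position: [0.4534, -0.0223, 0.0226]
tool_rot: [1.0, 0.026, 0.001, 0.001]
ft_force: [-0.4, 0.9, 6.1]
grip_width: 0.0137
grip_force: 25.0
```

>>> arm_command(
  delta_rot=[
    [0,0,0],
    [0,0,0],
    [0,0,0],
    [0,0,0],
    [0,0,0],
    [0,0,0],
    [0,0,0],
    [0,0,0],
    [0,0,0],
    [0,0,0],
    [0,0,0],
    [0,0,0],
  ],
  delta_pos=[
    [0.006,0,0],
    [0.014,0,0],
    [0.022,0,0],
    [0.03,0,0],
    [0.038,0,0],
    [0.046,0,0],
    [0.054,0,0],
    [0.062,0,0],
    [0.07,0,0],
    [0.076,0,0],
    [0.08,0,0],
    [0.08,0,0],
  ],
  gripper=[1,1,1,1,1,1,1,1,1,1,1,1],
)

```text
time: 31.68
position: [0.5304, -0.0184, 0.0225]
tool_rot: [1.0, 0.027, -0.003, 0.001]
ft_force: [-4.7, -3.7, 8.6]
grip_width: 0.0139
grip_force: 25.0
```

Run:
```python
from h import *
o=status.get_obs();print(o['ft_force'],o['moment'])
go(.5761,-.0162,.022,3)
```

```text
[-4.65254541 -3.67865243  8.55424244] [-0.48243156  0.8820597  -0.09932038]
pos [0.0457, 0.0002, 0.0003] rot [0.1, 0.3, 0.1] rows 2
```

>>> arm_command(
  delta_rot=[
    [0,0,0],
    [0,0,0],
    [0,0,0],
    [0,0,0],
    [0,0,0],
    [0,0,0],
    [0,0,0],
    [0,0,0],
  ],
  delta_pos=[
    [0.008,0,0],
    [0.016,0,0],
    [0.024,0,0],
    [0.032,0,0],
    [0.038,0,0],
    [0.042,0,0],
    [0.044,0,0],
    [0.044,0,0],
  ],
  gripper=[1,1,1,1,1,1,1,1],
)

```text
time: 32.35
position: [0.5735, -0.0165, 0.0225]
tool_rot: [1.0, 0.027, -0.004, 0.001]
ft_force: [-7.1, -4.3, 10.3]
grip_width: 0.0138
grip_force: 25.0
```

>>> arm_command(
  delta_rot=[
    [0,0,0],
    [0,0,0],
    [0,0,0],
  ],
  delta_pos=[
    [0.001,0,0],
    [0.0025,0,0],
    [0.0025,0,0],
  ],
  gripper=[1,1,1],
)

```text
time: 32.6
position: [0.5752, -0.0164, 0.0225]
tool_rot: [1.0, 0.027, -0.004, 0.001]
ft_force: [-8.7, -4.9, 10.4]
grip_width: 0.0135
grip_force: 25.0
```

>>> arm_command(
  delta_rot=[
    [0,0,0],
    [0,0,0],
    [0,0,0],
  ],
  delta_pos=[
    [0.001,0,0],
    [0.002,0,0],
    [0.002,0,0],
  ],
  gripper=[1,1,1],
)

```text
time: 32.85
position: [0.5771, -0.0163, 0.0225]
tool_rot: [1.0, 0.027, -0.004, 0.001]
ft_force: [-7.9, -4.1, 10.8]
grip_width: 0.014
grip_force: 25.0
```

>>> arm_command(
  delta_rot=[
    [0,0,0],
    [0,0,0],
    [0,0,0],
  ],
  delta_pos=[
    [0.001,0,0],
    [0.001,0,0],
    [0.001,0,0],
  ],
  gripper=[1,1,1],
)

```text
time: 33.1
position: [0.578, -0.0162, 0.0225]
tool_rot: [1.0, 0.027, -0.004, 0.001]
ft_force: [-8.3, -5.3, 10.1]
grip_width: 0.0138
grip_force: 25.0
```

>>> arm_command(
  delta_rot=[
    [0,0,0],
    [0,0,0],
    [0,0,0],
    [0,0,0],
    [0,0,0],
    [0,0,0],
    [0,0,0],
    [0,0,0],
    [0,0,0],
  ],
  delta_pos=[
    [0,0,0],
    [0,0,0],
    [0,0,0],
    [0,0,-0.03],
    [0,0,-0.07],
    [0,0,-0.11],
    [0,0,-0.14],
    [0,0,-0.14],
    [0,0,-0.14],
  ],
  gripper=[0,0,0,0,0,0,1,1,1],
)

```text
time: 33.85
position: [0.5842, -0.0151, 0.1643]
tool_rot: [1.0, 0.027, 0.003, 0.001]
ft_force: [-1.0, -0.7, -0.2]
grip_width: 0.0307
grip_force: 0.0
```

Run:
```python
from h import *
w=shot('wrist');print(status.get_obs()['position'],status.get_obs()['ft_force'])
for k in blobs(w,(0,120,40),(8,255,255),60): print('red',k.mean(0)[0].round(0),rz(w,k,.096))
for k in blobs(w,(22,130,60),(35,255,255),100): print('yel',k.mean(0)[0].round(0),rz(w,k,.066))
cv2.imwrite('pics/w8.png',np.clip(w['img']*2.2,0,255).astype(np.uint8))
go(.6247,.0842,.09,3)
```

```text
[ 0.58258195 -0.01492591  0.16245299] [-0.04698168 -0.73730612 -0.35728222]
red [200. 153.] (array([624.5,  81.9]), array([22., 26.]), np.float32(100.6))
red [ 16. 182.] (array([593., 243.]), array([14.4, 35.5]), np.float32(96.9))
yel [607. 127.] (array([ 670.5, -283.5]), array([ 85.3, 131.4]), np.float32(173.3))
yel [197. 146.] (array([627. ,  97.1]), array([50.6, 50.9]), np.float32(92.9))
pos [0.0473, -0.0969, 0.0723] rot [0.1, -0.1, 0.1] rows 4
```

View pics/w8.png

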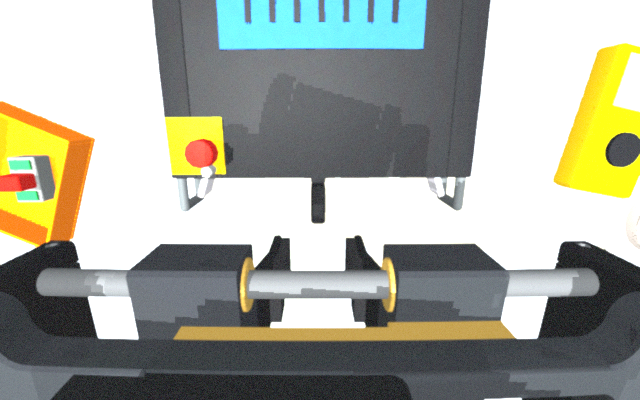

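Run:
```python
from h import *
w=shot('wrist')
for f in ('w2','w8'):
    g=cv2.imread(f'pics/{f}.png',0);c=369 if f=='w2' else 318
    print(f,[ (r,int(g[r,c])) for r in range(172,230,3)])
print([(v,onz(w,318,v,.062).round(4).tolist()) for v in(178,219,222)])
```

```text
w2 [(172, 60), (175, 59), (178, 52), (181, 41), (184, 45), (187, 52), (190, 43), (193, 39), (196, 43), (199, 39), (202, 45), (205, 33), (208, 40), (211, 39), (214, 39), (217, 31), (220, 36), (223, 99), (226, 255), (229, 255)]
w8 [(172, 98), (175, 87), (178, 89), (181, 84), (184, 39), (187, 65), (190, 56), (193, 55), (196, 50), (199, 57), (202, 62), (205, 72), (208, 73), (211, 71), (214, 76), (217, 56), (220, 61), (223, 188), (226, 255), (229, 255)]
[(178, [0.6013, -0.0135, 0.062]), (219, [0.5616, -0.0157, 0.062]), (222, [0.5586, -0.0159, 0.062])]
```

Pull end at (318,222), about home but ambiguous by 3 mm; I'll push it at its end with closed fingers until the stop answers.

Run:
```python
from h import *
go(.53,-.0175,.018,3)
```

```text
pos [-0.0515, -0.0002, 0.1434] rot [0.1, 0.1, 0.1] rows 4
```

>>> arm_command(
  delta_rot=[
    [0,0,0],
    [0,0,0],
    [0,0,0],
    [0,0,0],
    [0,0,0],
    [0,0,0],
    [0,0,0],
    [0,0,0],
    [0,0,0],
  ],
  delta_pos=[
    [-0.03,0,0],
    [-0.0515,0,0],
    [-0.0515,0,0.03],
    [-0.0515,0,0.07],
    [-0.0515,0,0.1],
    [-0.0515,0,0.125],
    [-0.0515,0,0.143],
    [-0.0515,0,0.143],
    [-0.0515,0,0.143],
  ],
  gripper=[1,1,1,1,1,1,1,1,1],
)

```text
time: 34.7
position: [0.529, -0.0176, 0.017]
tool_rot: [1.0, 0.027, -0.003, 0.0]
ft_force: [1.2, -0.6, 0.7]
grip_width: 0.0002
grip_force: 0.0
```

>>> arm_command(
  delta_rot=[
    [0,0,0],
    [0,0,0],
    [0,0,0],
    [0,0,0],
    [0,0,0],
    [0,0,0],
  ],
  delta_pos=[
    [0.004,0,0],
    [0.008,0,0],
    [0.012,0,0],
    [0.015,0,0],
    [0.017,0,0],
    [0.017,0,0],
  ],
  gripper=[1,1,1,1,1,1],
)

```text
time: 35.2
position: [0.5474, -0.0171, 0.0197]
tool_rot: [1.0, 0.027, -0.0, 0.001]
ft_force: [-2.8, -1.6, 1.3]
grip_width: 0.0007
grip_force: 1.3
```

>>> arm_command(
  delta_rot=[
    [0,0,0],
    [0,0,0],
    [0,0,0],
  ],
  delta_pos=[
    [0.001,0,0],
    [0.002,0,0],
    [0.002,0,0],
  ],
  gripper=[1,1,1],
)

```text
time: 35.45
position: [0.5477, -0.0168, 0.0192]
tool_rot: [1.0, 0.027, -0.002, 0.001]
ft_force: [-5.5, -0.9, 4.0]
grip_width: 0.0004
grip_force: 2.7
```

>>> arm_command(
  delta_rot=[
    [0,0,0],
    [0,0,0],
    [0,0,0],
  ],
  delta_pos=[
    [0.001,0,0],
    [0.002,0,0],
    [0.002,0,0],
  ],
  gripper=[1,1,1],
)

```text
time: 35.7
position: [0.5477, -0.0167, 0.0189]
tool_rot: [1.0, 0.027, -0.004, 0.0]
ft_force: [-9.4, -2.8, 5.8]
grip_width: 0.0003
grip_force: 4.3
```

>>> arm_command(
  delta_rot=[
    [0,0,0],
    [0,0,0],
    [0,0,0],
    [0,0,0],
  ],
  delta_pos=[
    [0.001,0,0],
    [0.002,0,0],
    [0.003,0,0],
    [0.003,0,0],
  ],
  gripper=[1,1,1,1],
)

```text
time: 36.03
position: [0.5477, -0.0166, 0.0189]
tool_rot: [1.0, 0.027, -0.007, 0.0]
ft_force: [-13.3, -3.8, 9.7]
grip_width: 0.0008
grip_force: 6.7
```

>>> arm_command(
  delta_rot=[
    [0,0,0],
    [0,0,0],
    [0,0,0],
    [0,0,0],
  ],
  delta_pos=[
    [0.001,0,0],
    [0.002,0,0],
    [0.003,0,0],
    [0.003,0,0],
  ],
  gripper=[1,1,1,1],
)

```text
time: 36.37
position: [0.5478, -0.0166, 0.0187]
tool_rot: [1.0, 0.028, -0.01, 0.0]
ft_force: [-17.9, -7.1, 13.1]
grip_width: 0.0007
grip_force: 8.9
```

Stop reached (18 N, no motion). Backing off and going to the latch.

>>> arm_command(
  delta_rot=[
    [0,0,0],
    [0,0,0],
    [0,0,0],
    [0,0,0],
    [0,0,0],
    [0,0,0],
  ],
  delta_pos=[
    [-0.01,0,0],
    [-0.03,0,0],
    [-0.03,0,-0.03],
    [-0.03,0,-0.07],
    [-0.03,0,-0.11],
    [-0.03,0,-0.11],
  ],
  gripper=[1,1,1,1,1,1],
)

```text
time: 36.87
position: [0.5345, -0.0193, 0.1362]
tool_rot: [1.0, 0.026, 0.009, 0.003]
ft_force: [0.6, -0.4, -0.1]
grip_width: 0.0006
grip_force: 0.0
```

```bash
python3 -c "
from h import *
go(.6250,.0845,.1,3)"
```

```text
pos [0.0952, -0.0991, 0.0373] rot [0.4, -1.0, 0.0] rows 4
```

>>> arm_command(
  delta_rot=[
    [0,0,0],
    [0,0,0],
    [0,0,0],
    [0,0,0],
    [0,0,0],
    [0,0,0],
    [0,0,0],
  ],
  delta_pos=[
    [0.095,-0.099,0],
    [0.095,-0.099,0],
    [0.095,-0.099,0],
    [0.095,-0.099,0],
    [0.095,-0.099,0.02],
    [0.095,-0.099,0.035],
    [0.095,-0.099,0.035],
  ],
  gripper=[1,1,1,1,1,1,1],
)

```text
time: 37.45
position: [0.6157, 0.0864, 0.0908]
tool_rot: [1.0, 0.027, -0.002, 0.001]
ft_force: [-0.9, 1.5, -0.2]
grip_width: 0.0001
grip_force: 0.0
```

```bash
python3 -c "
from h import *
go(.6250,.0845,.078,3)"
```

```text
pos [0.0093, 0.0023, 0.0128] rot [0.1, 0.3, 0.1] rows 1
```

>>> arm_command(
  delta_rot=[
    [0,0,0],
    [0,0,0],
    [0,0,0],
    [0,0,0],
    [0,0,0],
    [0,0,0],
    [0,0,0],
    [0,0,0],
    [0,0,0],
    [0,0,0],
    [0,0,0],
  ],
  delta_pos=[
    [0.009,0.002,0],
    [0.009,0.002,0.006],
    [0.009,0.002,0.01],
    [0.009,0.002,0.013],
    [0.009,0.002,0.016],
    [0.009,0.002,0.019],
    [0.009,0.002,0.022],
    [0.009,0.002,0.025],
    [0.009,0.002,0.028],
    [0.009,0.002,0.03],
    [0.009,0.002,0.03],
  ],
  gripper=[1,1,1,1,1,1,1,1,1,1,1],
)

```text
time: 38.37
position: [0.6268, 0.084, 0.0637]
tool_rot: [1.0, 0.027, 0.0, 0.001]
ft_force: [-0.2, -1.0, 1.4]
grip_width: 0.0006
grip_force: 0.8
```

>>> arm_command(
  delta_rot=[
    [0,0,0],
    [0,0,0],
    [0,0,0],
    [0,0,0],
    [0,0,0],
  ],
  delta_pos=[
    [0,0,0.002],
    [0,0,0.004],
    [0,0,0.006],
    [0,0,0.008],
    [0,0,0.008],
  ],
  gripper=[1,1,1,1,1],
)

```text
time: 38.78
position: [0.6268, 0.0841, 0.0557]
tool_rot: [1.0, 0.027, 0.0, 0.001]
ft_force: [-0.3, -1.5, 2.0]
grip_width: 0.0005
grip_force: 1.0
```

>>> arm_command(
  delta_rot=[
    [0,0,0],
    [0,0,0],
    [0,0,0],
    [0,0,0],
    [0,0,0],
  ],
  delta_pos=[
    [0,0,0.0015],
    [0,0,0.003],
    [0,0,0.0045],
    [0,0,0.0055],
    [0,0,0.0055],
  ],
  gripper=[1,1,1,1,1],
)

```text
time: 39.2
position: [0.6269, 0.0841, 0.0504]
tool_rot: [1.0, 0.026, 0.0, 0.001]
ft_force: [-0.6, -1.9, 2.3]
grip_width: 0.0002
grip_force: 1.2
```

>>> arm_command(
  delta_rot=[
    [0,0,0],
    [0,0,0],
    [0,0,0],
  ],
  delta_pos=[
    [0,0,0.001],
    [0,0,0.002],
    [0,0,0.002],
  ],
  gripper=[1,1,1],
)

```text
time: 39.45
position: [0.6268, 0.0841, 0.0485]
tool_rot: [1.0, 0.027, 0.0, 0.001]
ft_force: [-0.2, -1.6, 2.7]
grip_width: 0.0004
grip_force: 1.2
```

>>> arm_command(
  delta_rot=[
    [0,0,0],
    [0,0,0],
    [0,0,0],
  ],
  delta_pos=[
    [0,0,0.001],
    [0,0,0.0015],
    [0,0,0.0015],
  ],
  gripper=[1,1,1],
)

```text
time: 39.7
position: [0.6269, 0.0842, 0.0484]
tool_rot: [1.0, 0.027, 0.0, 0.001]
ft_force: [-1.9, -1.8, 8.8]
grip_width: 0.0003
grip_force: 4.7
```

At the stop, 8.8 N. Letting go and checking.

>>> arm_command(
  delta_rot=[
    [0,0,0],
    [0,0,0],
    [0,0,0],
    [0,0,0],
    [0,0,0],
    [0,0,0],
    [0,0,0],
    [0,0,0],
    [0,0,0],
    [0,0,0],
  ],
  delta_pos=[
    [0,0,-0.005],
    [0,0,-0.015],
    [0,0,-0.03],
    [0,0,-0.06],
    [-0.03,0.03,-0.1],
    [-0.06,0.06,-0.12],
    [-0.09,0.09,-0.12],
    [-0.1,0.1,-0.12],
    [-0.1,0.1,-0.12],
    [-0.1,0.1,-0.12],
  ],
  gripper=[1,1,1,1,1,1,1,1,1,1],
)

```text
time: 40.53
position: [0.5313, -0.0214, 0.1678]
tool_rot: [1.0, 0.025, 0.0, 0.0]
ft_force: [0.6, 0.1, -0.3]
grip_width: 0.0006
grip_force: 0.0
```

Run:
```python
from h import *
s=shot('scene');o=status.get_obs();print(o['position'],o['ft_force'])
for k in blobs(s,(0,120,40),(8,255,255),10):
    x,y,w,h=cv2.boundingRect(k)
    if 330<x<370: print('scene cap (192 locked,187 up)',x,y,w,h)
w=shot('wrist')
for k in blobs(w,(0,120,40),(8,255,255),60): print('red',rz(w,k,.081),rz(w,k,.096),rz(w,k,.048))
```

```text
[ 0.53232563 -0.02077037  0.16759401] [-0.02469111  0.45557481 -0.50931286]
scene cap (192 locked,187 up) 348 192 8 9
red (array([623.3,  82.1]), array([21.6, 26. ]), np.float32(76.7)) (array([622.3,  76.7]), array([20.4, 24.6]), np.float32(76.7)) (array([625.4,  94.1]), array([24.3, 29.2]), np.float32(76.7))
red (array([582. , 251.6]), array([13. , 25.3]), np.float32(91.8)) (array([583.4, 236.7]), array([12.3, 23.9]), np.float32(91.8)) (array([579.1, 284.4]), array([14.6, 28.4]), np.float32(91.8))
red (array([ 489.5, -337.3]), array([ 8.9, 20.9]), np.float32(59.3)) (array([ 496. , -319.4]), array([ 8.4, 19.7]), np.float32(59.3)) (array([ 475.3, -376.8]), array([10. , 23.4]), np.float32(59.3))
```

The cap reads exactly as in the initial locked view; the robot is clear.

```bash
python3 -c "
from h import *
print(robot.hand_in())"
```

```text
the job is handed in; nothing more can be done
None
```

The job is handed in, though no verdict came back. By my checks the faulty module is in the returns box, and the good module and both spares (only two were on the bench) stand in bays 0–2. The tray is home against its stop, and the latch reads locked.

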